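Load a relay module into the spring board holder

ROBOT

A 6-joint arm with a two-finger parallel gripper is mounted at the origin on the work surface. World frame = base frame: x ahead of the robot, y to its left, z up, the work surface at z = 0. Lengths are in m, angles in degrees, forces in N, time in s.
With the tool pointing down it reaches from about 0.325 to 0.85 m from the base axis. Payload 15.5 kg.
Tool frame: the origin (TCP) lies on the front face of the gripper's body, between the roots of the fingers; the fingertips stand 78 mm ahead of it and the grasp point (between the pads) lies bot.hold_point_z ahead of it (bot.hold_point_z is the distance from the TCP to the grasp point, in m); z points along the fingers, x is the direction in which the jaws open and shut, and the axes are right-handed (so a half turn about z gives the same grasp; the last joint's range is limited). The gripper opens to 91 mm and grips with 3 to 60 N. Pads are 32 mm wide; open, the fingers measure 118 mm over their backs; the gripper's body (76 mm by 178 mm) begins 60 mm behind the grasp point.
Start: joints at [59.272, 28.281, 77.091, -0, 74.628, -5.472], TCP at [0.267, 0.565, 0.292] pointing down, gripper open.
Joint ranges: [-166.48, 166.48], [-47.26, 123.95], [12.59, 153.08], [-70.14, 250.14], [6.76, 159.57], [-176.63, 176.63]. Speed limits (degrees/s): [108.29, 108.29, 147.25, 172.46, 172.46, 172.46].

INTERFACE

Orientations are given as a 3x3 rotation matrix whose columns are the frame's x, y, z axes.
In Python, from rig import bot gives the robot as it stands.
- The arm moves only by the shell command python3 -m inch 'ROWS' [OPENING]. ROWS is JSON, a list of rows, each a list of 6 numbers: the shift along the world's x, y, z scaled (see below), then the turn, a rotation vector about the world's x, y, z scaled (see below). In form: [[x, y, z, ax, ay, az], ...]. A call has 1 to 5 rows; each row shifts and turns the commanded pose from where the row before left it; what a row does not reach is not made up. The controller multiplies each number of a shift by 0.075 m and each number of a turn by pi rad. A row lasts 1/10 s, in which the tool goes at most 50 mm and 8.59 degrees, less where a joint would pass 70% of its speed; a pose out of reach is approached as far as the arm can. A call with a number of a shift or a turn outside -1 to 1 is refused whole. A call with a gripper value outside its range is refused whole. OPENING is the closure in counts, from 0 (fully open) to 255 (shut), set as the call begins (- or left out, the last holds). The fingers move at their own pace and stop on an object; the grip force is fixed at half the most. Time passes only in rows, so rows that do not move let the fingers close. It gives the time, the measured TCP pose, the force and the opening at its end, in the units of the state.
- bot.sense(): the state, without advancing time (a new reading comes with each control period).
- bot.camera(name): name is "side" or "top"; returns a dict with "pixels" (384x512x3 uint8, blue, green, red), "depth" (384x512 float32, m along the optical axis (not along the pixel's ray), 0 where there is no reading), "fx", "fy", "cx", "cy" (pixels), "R" (3x3) and "t" (3): a world point X has camera coordinates R X + t. Camera axes: x right, y down, z forward; pixel columns grow to the right and rows downward; lengths in m; the calibration is good to about 2 mm. A picture is of the moment at which its call begins.
- bot.job_done(): hands the job in, once; it reports no verdict.
The state is a dict: "time_s": time; "qpos": joint angles; "joint_vel": joint speeds; "tau": joint torques, N m; "ee_pos": TCP position; "orientation": TCP orientation; "force": force on the tool from outside, world axes, zero at the start; "moment": the same for the moment, N m; "opening": finger opening in m.
Only numpy, scipy, OpenCV 4.12 (cv2) and the standard library are available. Lean on these libraries where they do the work, as an engineer would, in place of code of your own. Each camera call takes 0.05 s, during which the arm holds its last target.

TASK

Load the long circuit board with the single tall relay into the spring board holder, relay up: tip it nose-down, push one end into the groove of the long-travel jaw until that jaw is well back, lower the other end inside the short-travel jaw, then let the springs bring it back so that both grooves hold its ends, lying level, square to the jaws, in the middle of their width and centred between the springs, and let go. Go gently by feel: never press the board against the holder hard (keep well under 20 N; mind the jaw's stop) nor lean on the holder with the gripper, and leave everything else where it is.

Things in the scene. Friction and masses are not known exactly. Their poses are not given: they have to be found in the camera images.
- module_centre (a point): Module to load: green board 120 (x) x 70 (y) x 4 mm lying flat, the same both ways round, one tall beige relay in its middle, 30 x 30 mm, its top 46 mm above the board's underside; 0.13 to 0.21 kg. Terminal strips beside the relay (y +-26, x +-25, tops 13 mm above underside). This point: middle of the board, 23 mm above its underside; z up from the board.
- holder: Spring board holder, fixed: low metal bar 230 mm long, feet 90 mm wide, two black jaws facing each other. Origin on the bench under its middle; x runs along the bar from the short-travel jaw (-x) to the long-travel jaw (+x, longer springs); z up. The jaws sit on a carriage clamped up to 9 mm off the bar's middle along x: this offset is not reported, find it by feel or sight.
- holder_ledge (a point): On the holder's axis above its origin, level with the groove ledges (z = 30 mm above the bench). Each jaw is 50 mm wide with a groove facing the other jaw: ledge at z = 30 mm (8 mm long), lip underside at 39, lip top 43 mm (highest point); 6 mm deep under the lip. At rest the groove bottoms are 57 mm either side of the carriage's middle, lip edges 51 mm.
- jaw_long (a joint): How far the long-travel jaw is pushed back from rest (towards the holder's +x), m. 0 at rest, hard stop at 0.020. Spring: 2 N to start, plus 0.6 N per mm (14 N at the stop). It must be pushed back at least 0.013 for the board's other end to pass down inside the short jaw's lip. Guide block behind it, top 42 mm above the bench.
- jaw_short (a joint): How far the short-travel jaw is pushed back from rest (towards the holder's -x), m; 0 at rest, hard stop at 0.008. Same spring: 2 N plus 0.6 N per mm. With the board centred in both grooves each jaw is about 0.003 back.
- jar: Bystander, to be left alone: small clear glass screw jar with white lid, 34 mm across, 50 mm tall. Origin at the middle of its underside.
- spacer: Bystander, to be left alone: grey plastic spacer ring lying flat, 68 mm across, 20 mm tall. Origin at the middle of its underside.
- screwdriver: Bystander, to be left alone: screwdriver lying down, 170 mm long.
- small_module: Bystander, to be left alone: shorter circuit board, 80 x 55 mm, with two low relays; not the one to load. Origin at the middle of its underside.
- meter: Bystander, to be left alone: grey hand-held multimeter lying flat, 150 x 80 x 34 mm. Origin at the middle of its underside.
- mug: Bystander, to be left alone: white mug, 80 mm across, 90 mm tall. Origin at the middle of its underside.
- tray: Bystander, to be left alone: open white divided parts tray, 140 x 100 x 35 mm. Origin at the middle of its underside.
Things that resemble listed ones, but are neither listed nor needed, are in the scene too. Leave any turquoise look-alike of the holder alone.

How it is judged:
By the outcome, as a careful person would: the job done as asked, in the order asked, and still so for the second after the job is handed in, with the robot touching nothing.
It also fails if it takes over 48 s, if anything falls off the work surface, if the arm or the gripper's body presses on something with over 40 N, if the wrist force passes 120 N, or if a joint passes its speed limit or range.

## Working session

There is one attempt and no reset: what is moved stays moved. The work goes in short steps, Python scripts to look and compute and a shell command to move; the robot and the scene stay as the last step left them, time stands still between calls to the robot, and variables do not carry over. Pictures are saved under pics/ and viewed, and the job is handed in when it is done.

```bash
ls; mkdir -p pics; python3 - <<'E'
from rig import bot
import cv2,numpy as np
s=bot.sense();print(s['time_s'],s['ee_pos'],s['orientation'],s['force'],s['opening'],bot.hold_point_z)
for n in('side','top'):
    c=bot.camera(n);cv2.imwrite(f'pics/{n}0.png',c['pixels']);np.savez(f'pics/{n}0.npz',**c)
    print(n,c['fx'],c['cx'],c['cy'],c['R'],c['t'],-np.array(c['R']).T@np.array(c['t']))
E
```

```text
pics
0.0 [0.26649615 0.56500391 0.2916326 ] [[ 4.26662730e-01  9.04410562e-01 -6.71050390e-04]
 [ 9.04409931e-01 -4.26663232e-01 -1.07820086e-03]
 [-1.26144878e-03 -1.46876513e-04 -9.99999194e-01]] [-0.13077779 -0.01869874  0.15648461] 0.09146422551825657 0.0595
side 377.29187922157155 248.9278477611859 192.60848759161024 [[ 0.69656685 -0.71742439  0.00984245]
 [-0.34110976 -0.34319882 -0.87513353]
 [ 0.63122006  0.60623165 -0.48378138]] [-0.36912833  0.23364217  0.75331212] [-0.13868554 -0.64131759  0.57253961]
top 398.75872668067194 249.63692748647026 192.61941430107245 [[ 1.94024863e-03 -9.99982125e-01 -5.65549750e-03]
 [-9.70700357e-01 -5.24435109e-04 -2.40292619e-01]
 [ 2.40285357e-01  5.95602087e-03 -9.70684023e-01]] [0.01753948 0.5418837  1.00315917] [0.28492821 0.01184851 1.10406043]
```

View pics/top0.png

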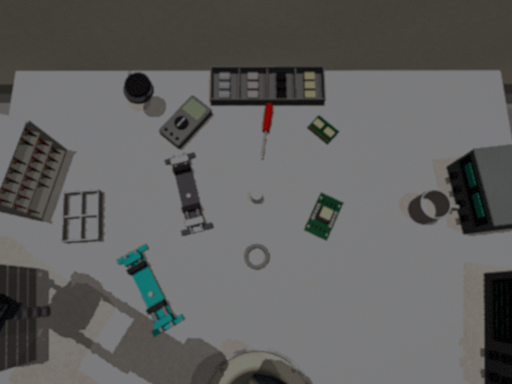

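View pics/side0.png

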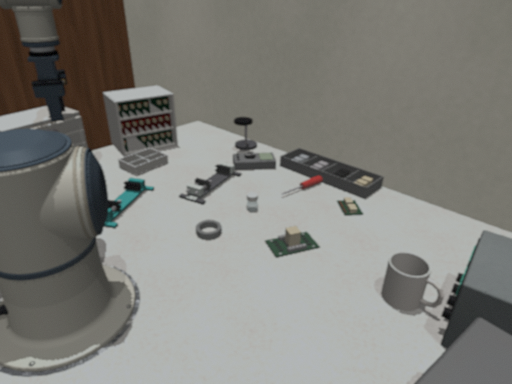

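The top view shows the module at about (323,216), the metal holder at about (190,195) and a turquoise look-alike at (150,290). I'll enlarge both targets.

```bash
python3 - <<'E'
import cv2,numpy as np
t=cv2.imread('pics/top0.png');s=cv2.imread('pics/side0.png')
def z(im,x0,y0,w,h,f,n):
    c=cv2.resize(im[y0:y0+h,x0:x0+w],None,fx=f,fy=f,interpolation=cv2.INTER_CUBIC)
    c=np.clip(c.astype(float)*1.6,0,255).astype(np.uint8)
    for k in range(0,w,10): cv2.putText(c,str(x0+k),(k*f,8),0,.3,(0,0,255));cv2.line(c,(k*f,10),(k*f,16),(0,0,255))
    for k in range(0,h,10): cv2.putText(c,str(y0+k),(0,k*f+4),0,.3,(255,0,0));cv2.line(c,(22,k*f),(28,k*f),(255,0,0))
    cv2.imwrite(n,c)
z(t,155,145,70,98,6,'pics/h_top.png');z(t,295,185,60,60,9,'pics/m_top.png');z(s,170,155,80,55,9,'pics/h_side.png');z(s,255,215,75,45,9,'pics/m_side.png')
E
```

```text
(no output)
```

View pics/h_top.png

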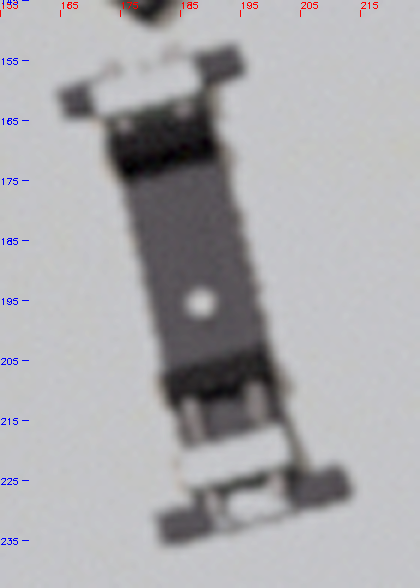

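View pics/m_top.png

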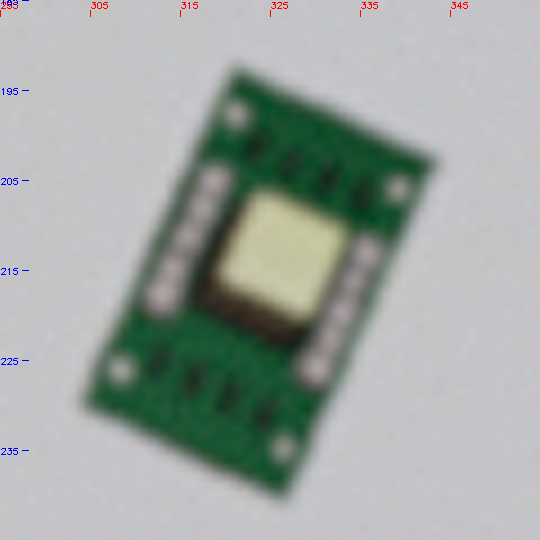

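View pics/h_side.png

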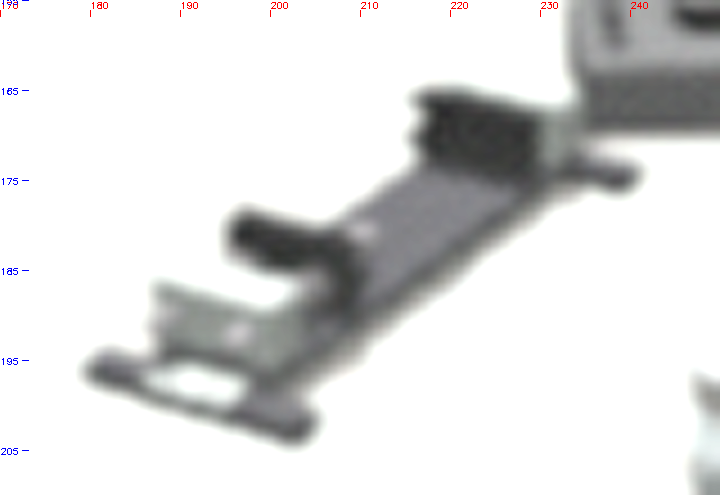

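View pics/m_side.png

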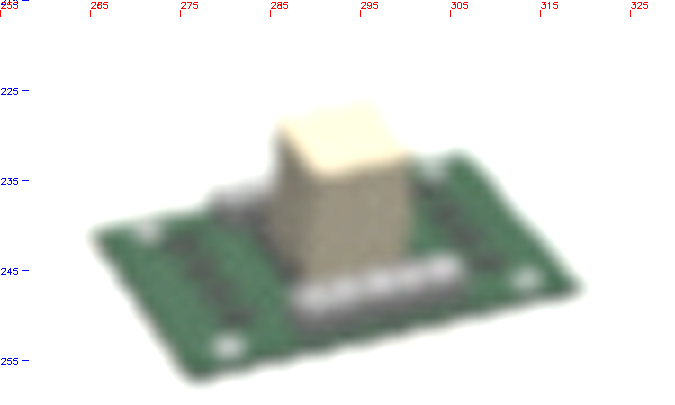

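```bash
cat > h.py <<'E'
import numpy as np,cv2
def L(n): return dict(np.load(f'pics/{n}.npz'))
def px(c,u,v,z):
    R=np.array(c['R']);t=np.array(c['t']);C=-R.T@t
    d=R.T@np.array([(u-c['cx'])/c['fx'],(v-c['cy'])/c['fy'],1.]);k=(z-C[2])/d[2];return C+k*d
def pr(c,X):
    p=np.array(c['R'])@np.array(X)+np.array(c['t']);return np.array([p[0]/p[2]*c['fx']+c['cx'],p[1]/p[2]*c['fy']+c['cy']])
E
python3 - <<'E'
from h import *
np.set_printoptions(precision=4,suppress=True)
T=L('top0');S=L('side0')
m=[px(T,*p,.004)for p in[(321,192.5),(343.3,202.8),(304.3,229.8),(326.8,240.3)]]
ms=[px(S,*p,.004)for p in[(265.2,241),(306.5,232),(319,247.3),(277,257.3)]]
for a in(m,ms):print(np.array(a),np.mean(a,0))
print('edges',[np.linalg.norm(m[i]-m[j])for i,j in((0,1),(2,3),(0,2),(1,3))])
a=m[0]+m[1]-m[2]-m[3];print('long ang',np.degrees(np.arctan2(a[1],a[0])));a=m[1]+m[3]-m[0]-m[2];print('short ang',np.degrees(np.arctan2(a[1],a[0])))
r=[px(T,*p,.046)for p in[(324,206.2),(333.5,211),(328.8,220.5),(319.3,216)]];print('relay',np.mean(r,0))
print('foot far',[px(T,*p,.006)for p in[(164.7,160.5),(166.5,164.5),(194,152.5),(195.7,157)]])
print('foot near',[px(T,*p,.006)for p in[(181,231.3),(182,235.7),(212.5,223),(213.5,227.5)]])
print('lip far inner',[px(T,*p,.043)for p in[(175,174.8),(190.5,172)]])
print('lip near inner',[px(T,*p,.043)for p in[(182.5,207),(199.5,203)]])
print('dot',px(T,188.5,195.3,.01))
for nm,c,pts in(('T',T,[(188,185),(180,168),(192,208),(168,161),(185,229),(192,222),(180,157),(189,195),(210,226)]),('S',S,[(215,177),(225,170),(203,181),(182,196),(195,192)])):
    R=c['R'];C=-R.T@c['t']
    for u,v in pts:
        d=float(np.median(c['depth'][v-1:v+2,u-1:u+2]));X=R.T@(np.array([(u-c['cx'])/c['fx']*d,(v-c['cy'])/c['fy']*d,d])-c['t']);print(nm,u,v,X)
E
```

```text
[[ 0.5577 -0.184   0.004 ]
 [ 0.5278 -0.2456  0.004 ]
 [ 0.451  -0.1333  0.004 ]
 [ 0.4219 -0.1944  0.004 ]] [ 0.4896 -0.1894  0.004 ]
[[ 0.4508 -0.1342  0.004 ]
 [ 0.557  -0.1845  0.004 ]
 [ 0.5254 -0.2461  0.004 ]
 [ 0.4222 -0.1977  0.004 ]] [ 0.4888 -0.1906  0.004 ]
edges [np.float64(0.0684725291197828), np.float64(0.0676599264558851), np.float64(0.11812150627513542), np.float64(0.11761338584317156)]
long ang -25.60576485626443
short ang -115.67526481110691
relay [ 0.4892 -0.1887  0.046 ]
foot far [array([0.6525, 0.2649, 0.006 ]), array([0.6404, 0.2591, 0.006 ]), array([0.677 , 0.1808, 0.006 ]), array([0.6632, 0.1754, 0.006 ])]
foot near [array([0.4461, 0.2087, 0.006 ]), array([0.4339, 0.2054, 0.006 ]), array([0.4695, 0.1219, 0.006 ]), array([0.4569, 0.1188, 0.006 ])]
lip far inner [array([0.5984, 0.2256, 0.043 ]), array([0.6065, 0.1828, 0.043 ])]
lip near inner [array([0.5072, 0.2009, 0.043 ]), array([0.5184, 0.155 , 0.043 ])]
dot [0.5479 0.1912 0.01  ]
T 188 185 [0.5761 0.1926 0.017 ]
T 180 168 [0.6181 0.2125 0.0432]
T 192 208 [0.5046 0.1751 0.0421]
T 168 161 [0.6495 0.2543 0.0105]
T 185 229 [0.4521 0.1974 0.009 ]
T 192 222 [0.466  0.1736 0.0425]
T 180 157 [0.6508 0.2142 0.042 ]
T 189 195 [0.5454 0.1876 0.0238]
T 210 226 [0.4604 0.1282 0.0104]
S 215 177 [0.5843 0.2085 0.0161]
S 225 170 [0.6207 0.1991 0.0326]
S 203 181 [0.5063 0.1741 0.0421]
S 182 196 [0.4381 0.1937 0.0085]
S 195 192 [0.4575 0.1532 0.0307]
```

```bash
python3 - <<'E'
from h import *
np.set_printoptions(precision=1,suppress=True,linewidth=200)
def cloud(c):
    v,u=np.mgrid[0:384,0:512];d=c['depth'];k=d>0
    p=np.stack([(u-c['cx'])/c['fx']*d,(v-c['cy'])/c['fy']*d,d],-1)[k]
    return (p-c['t'])@c['R']
T=L('top0');S=L('side0')
far=np.mean([px(T,*p,.010)for p in[(164.7,160.5),(166.5,164.5),(194,152.5),(195.7,157)]],0)
near=np.mean([px(T,*p,.010)for p in[(181,231.3),(182,235.7),(212.5,223),(213.5,227.5)]],0)
print(far,near,np.linalg.norm(far-near))
o=(far+near)/2;o[2]=0;a=near-far;th=np.arctan2(a[1],a[0]);print('o',o,'yaw',np.degrees(th))
ex=np.array([np.cos(th),np.sin(th),0]);ey=np.array([-ex[1],ex[0],0])
for n,c in(('T',T),('S',S)):
    P=cloud(c);H=np.stack([(P-o)@ex,(P-o)@ey,P[:,2]],1)*1000
    k=(abs(H[:,0])<125)&(abs(H[:,1])<60)&(H[:,2]>6);H=H[k]
    k=(H[:,2]>35)
    for b in range(-120,120,4):
        q=H[(H[:,0]>=b)&(H[:,0]<b+4)]
        if len(q):print(n,b+2,len(q),'y',np.percentile(q[:,1],[0,50,100]),'z',np.percentile(q[:,2],[5,50,95]), 'hi y', (lambda w:(w.min(),w.max(),len(w)) if len(w) else '')(q[q[:,2]>35][:,1].round(1)))
E
```

```text
[0.7 0.2 0. ] [0.5 0.2 0. ] 0.21343414813160097
o [0.6 0.2 0. ] yaw -164.744073553322
T -118 15 y [-42.6   2.   37.4] z [ 7.9 10.5 18.1] hi y 
T -114 26 y [-45.9  10.3  43. ] z [ 7.1 11.1 30.8] hi y 
T -110 20 y [-41.5  -0.1  41.5] z [ 6.7 11.6 34.6] hi y (np.float64(13.0), np.float64(13.0), 1)
T -106 18 y [-45.3  25.8  40.9] z [ 7.5 11.5 13.7] hi y 
T -102 33 y [-43.6  -2.4  43.1] z [ 7.6 39.6 44.7] hi y (np.float64(-25.2), np.float64(23.5), 20)
T -98 26 y [-26.7  -1.4  22.9] z [40.  42.8 44.6] hi y (np.float64(-26.7), np.float64(22.9), 26)
T -94 27 y [-24.5  -0.4  23.4] z [37.2 41.4 45.3] hi y (np.float64(-24.5), np.float64(22.6), 26)
T -90 21 y [-25.    0.6  23.5] z [39.2 41.4 44.7] hi y (np.float64(-25.0), np.float64(23.5), 20)
T -86 57 y [-25.7  -0.6  22.6] z [17.1 33.5 44.1] hi y (np.float64(-25.7), np.float64(22.6), 28)
T -82 12 y [-19.6  -1.   17.7] z [29.5 33.5 36.2] hi y (np.float64(-18.7), np.float64(15.8), 3)
T -78 7 y [-16.5   0.8  23.4] z [24.1 41.2 42.8] hi y (np.float64(-16.5), np.float64(21.0), 6)
T -74 20 y [-25.1  -3.9  20.3] z [40.2 42.4 46.2] hi y (np.float64(-25
[... 6783 characters left out ...]
82 19 y [-25.3  13.9  22.4] z [15.1 40.4 42.3] hi y (np.float64(-25.3), np.float64(20.8), 11)
S 86 16 y [-21.9  15.7  21.7] z [16.9 40.5 43.2] hi y (np.float64(-21.9), np.float64(20.3), 11)
S 90 21 y [-25.7   9.7  23.4] z [14.1 40.7 42.7] hi y (np.float64(-25.7), np.float64(21.0), 14)
S 94 72 y [-28.3  -5.7  22.8] z [11.1 29.8 41.5] hi y (np.float64(-26.7), np.float64(20.8), 20)
S 98 65 y [-41.3   3.1  39.3] z [ 9.2 21.3 40.8] hi y (np.float64(-24.9), np.float64(18.6), 16)
S 102 30 y [-44.2   2.1  41.2] z [ 7.9 10.6 31.3] hi y 
S 106 23 y [-47.  -16.6  41.1] z [ 8.3 10.5 30.5] hi y 
S 110 28 y [-48.6   6.1  40.7] z [ 6.7  9.8 22.3] hi y 
S 114 19 y [-43.1  -2.2  40. ] z [ 6.2  9.1 11.3] hi y
```

```bash
python3 - <<'E'
from h import *
np.set_printoptions(precision=0,suppress=True,linewidth=220)
T=L('top0');S=L('side0')
far=np.mean([px(T,*p,.010)for p in[(164.7,160.5),(166.5,164.5),(194,152.5),(195.7,157)]],0)
near=np.mean([px(T,*p,.010)for p in[(181,231.3),(182,235.7),(212.5,223),(213.5,227.5)]],0)
o=(far+near)/2;o[2]=0;a=near-far;th=np.arctan2(a[1],a[0]);print(o.round(4).tolist(),th)
ex=np.array([np.cos(th),np.sin(th),0]);ey=np.array([-ex[1],ex[0],0])
def samp(c,X,Y,z):
    X,Y=np.meshgrid(X,Y,indexing='ij');P=o+(X[...,None]*ex+Y[...,None]*ey)/1000+np.array([0,0,z])
    q=P@c['R'].T+c['t'];u=(q[...,0]/q[...,2]*c['fx']+c['cx']).astype(np.float32);v=(q[...,1]/q[...,2]*c['fy']+c['cy']).astype(np.float32)
    return cv2.remap(cv2.cvtColor(c['pixels'],cv2.COLOR_BGR2GRAY).astype(np.float32),u,v,cv2.INTER_CUBIC)
Y=np.arange(-20,18,1.)
for n,c in(('T',T),('S',S)):
    for nm,r in(('near',np.arange(32,62,1.)),('far',np.arange(-84,-52,1.))):
        print(n,nm);print(r);print(samp(c,r,Y,.043).mean(1))
for nm,r in(('near',np.arange(44,52,1.)),('far',np.arange(-72,-64,1.)),('nblock',np.arange(82,92,1.)),('fblock',np.arange(-97,-87,1.))):
    g=np.arange(-34,34,.5);p=samp(T,r,g,.043)
    hi=p.max();
    for half in(p[:len(p)//2].mean(0),p[len(p)//2:].mean(0)):
        d=np.gradient(np.clip(half,0,250));
        l=g<-15;rr=g>12
        f=lambda m:(g[m]*abs(d[m])**2).sum()/(abs(d[m])**2).sum()
        print(nm,round(f(l),2),round(f(rr),2),'mid',round((f(l)+f(rr))/2,2))
    print(half[::4])
E
```

```text
[0.554, 0.1912, 0.0] -2.8753265066531832
T near
[32. 33. 34. 35. 36. 37. 38. 39. 40. 41. 42. 43. 44. 45. 46. 47. 48. 49. 50. 51. 52. 53. 54. 55. 56. 57. 58. 59. 60. 61.]
[54. 55. 55. 55. 54. 53. 51. 48. 43. 39. 34. 30. 27. 25. 25. 25. 25. 25. 26. 25. 24. 23. 23. 24. 27. 31. 36. 42. 47. 51.]
T far
[-84. -83. -82. -81. -80. -79. -78. -77. -76. -75. -74. -73. -72. -71. -70. -69. -68. -67. -66. -65. -64. -63. -62. -61. -60. -59. -58. -57. -56. -55. -54. -53.]
[77. 68. 61. 56. 54. 52. 50. 46. 42. 37. 32. 28. 25. 23. 22. 22. 22. 21. 21. 20. 18. 16. 13. 10.  8.  7.  6.  6.  8. 11. 16. 21.]
S near
[32. 33. 34. 35. 36. 37. 38. 39. 40. 41. 42. 43. 44. 45. 46. 47. 48. 49. 50. 51. 52. 53. 54. 55. 56. 57. 58. 59. 60. 61.]
[153. 152. 150. 148. 144. 140. 135. 130. 123. 116. 108. 100.  92.  84.  76.  69.  62.  56.  52.  48.  45.  42.  41.  40.  39.  39.  39.  40.  41.  42.]
S far
[-84. -83. -82. -81. -80. -79. -78. -77. -76. -75. -74. -73. -72. -71. -70. -69. -68. -67. -66. -65. -64. -63. -62. -61. -60. -59. -58. -57. -56. -55. -54. -53.]
[156. 151. 146. 139. 132. 125. 117. 109. 102.  94.  87.  80. 
[... 312 characters left out ...]
3. 113. 122.]
far -24.91 26.01 mid 0.55
far -25.3 25.38 mid 0.04
[124. 123. 119. 106.  81.  53.  32.  21.  20.  21.  21.  21.  24.  23.  20.  22.  20.  19.  22.  23.  22.  20.  20.  20.  19.  20.  19.  18.  25.  46.  76. 101. 113. 119.]
nblock -26.86 25.55 mid -0.66
nblock -26.38 26.11 mid -0.14
[123. 122. 120. 119. 119. 122. 124. 124. 125. 124. 124. 123. 124. 125. 124. 124. 123. 123. 124. 124. 124. 125. 124. 124. 124. 125. 125. 122. 111.  90.  77.  85. 104. 118.]
fblock -26.51 24.09 mid -1.21
fblock -26.35 24.44 mid -0.96
[ 52.  49.  50.  62.  87. 109. 118. 121. 121. 120. 121. 122. 122. 122. 122. 121. 121. 122. 122. 122. 121. 120. 121. 123. 123. 122. 123. 119. 107.  87.  59.  43.  44.  46.]
```

```bash
R='[0.1485,-0.503,-0.06,0,0,-0.0251]'; python3 -m inch '[[0.15,-0.5,-0.06,0,0,-0.025],[0.15,-0.5,-0.06,0,0,-0.025],[0.15,-0.5,-0.06,0,0,-0.025],[0.15,-0.5,-0.06,0,0,-0.025],[0.15,-0.5,-0.06,0,0,-0.025]]' 0
```

```text
time_s: 0.6
ee_pos: [0.3229, 0.3762, 0.2694]
orientation: [[0.742, 0.67, -0.0], [0.67, -0.742, -0.0], [-0.0, 0.0, -1.0]]
force: [1.1, 0.2, -0.2]
opening: 0.091
```

```bash
python3 -m inch '[[0.15,-0.5,-0.06,0,0,-0.025],[0.15,-0.5,-0.06,0,0,-0.025],[0.15,-0.5,-0.06,0,0,-0.025],[0.15,-0.5,-0.06,0,0,-0.025],[0.15,-0.5,-0.06,0,0,-0.025]]' ;  python3 -m inch '[[0.15,-0.5,-0.06,0,0,-0.025],[0.15,-0.5,-0.06,0,0,-0.025],[0.15,-0.5,-0.06,0,0,-0.025],[0.15,-0.5,-0.06,0,0,-0.025],[0.15,-0.5,-0.06,0,0,-0.025]]'; python3 -m inch '[[0.15,-0.5,-0.06,0,0,-0.025],[0.15,-0.5,-0.06,0,0,-0.025],[0.15,-0.5,-0.06,0,0,-0.025],[0.15,-0.5,-0.06,0,0,-0.025],[0.13,-0.5,-0.06,0,0,-0.026]]'
python3 -m inch '[[0,0,0,0,0,0]]'
cat >> h.py <<'E'
def st():
    from rig import bot
    s=bot.sense();R=np.array(s['orientation']);print(round(s['time_s'],2),'pos',np.round(s['ee_pos'],4),'yaw',round(np.degrees(np.arctan2(R[1,0],R[0,0])),2),'z',np.round(R[:,2],4),'F',np.round(s['force'],1),'M',np.round(s['moment'],2),'op',round(s['opening'],4),'q',np.round(s['qpos'],1));return s
E
python3 -c "from h import *;st()"
```

```text
time_s: 1.1
ee_pos: [0.3792, 0.1888, 0.247]
orientation: [[0.942, 0.335, 0.0], [0.335, -0.942, -0.0], [-0.0, 0.0, -1.0]]
force: [1.0, 0.5, 0.3]
opening: 0.0915
time_s: 1.6
ee_pos: [0.4355, 0.0011, 0.2245]
orientation: [[0.999, -0.051, -0.0], [-0.051, -0.999, 0.0], [-0.0, -0.0, -1.0]]
force: [0.3, 1.2, 0.2]
opening: 0.0913
time_s: 2.1
ee_pos: [0.4904, -0.1864, 0.2018]
orientation: [[0.902, -0.433, -0.0], [-0.433, -0.902, 0.0], [-0.0, -0.0, -1.0]]
force: [0.7, 1.2, -0.4]
opening: 0.091
time_s: 2.2
ee_pos: [0.4913, -0.1888, 0.2016]
orientation: [[0.9, -0.435, 0.001], [-0.435, -0.9, -0.001], [0.001, 0.001, -1.0]]
force: [-0.2, 0.2, -0.4]
opening: 0.0914
2.2 pos [ 0.4913 -0.1888  0.2016] yaw -25.78 z [ 0.001  -0.0012 -1.    ] F [-0.2  0.2 -0.4] M [-0.08  0.07 -0.02] op 0.0914 q [-27.5  26.9  97.1  -0.   55.9  -1.7]
```

```bash
python3 -m inch '[[-0.028,-0.009,-0.3,0,0,0],[0,0,-0.4,0,0,0],[0,0,-0.4,0,0,0],[0,0,-0.3,0,0,0],[0,0,-0.08,0,0,0]]' 60;  python3 -m inch '[[0,0,0,0,0,0]]'; python3 -c "
from h import *;from rig import bot;st()
c=bot.camera('side');cv2.imwrite('pics/g0.png',cv2.resize(c['pixels'][190:280,220:360],None,fx=5,fy=5,interpolation=2))"
```

```text
time_s: 2.7
ee_pos: [0.487, -0.1846, 0.0892]
orientation: [[0.903, -0.429, -0.003], [-0.429, -0.903, 0.002], [-0.004, -0.0, -1.0]]
force: [0.8, -0.4, -0.3]
opening: 0.0701
time_s: 2.8
ee_pos: [0.4877, -0.1851, 0.0908]
orientation: [[0.903, -0.429, -0.002], [-0.429, -0.903, 0.001], [-0.002, -0.0, -1.0]]
force: [-0.2, 0.7, 0.4]
opening: 0.0692
2.8 pos [ 0.4877 -0.1851  0.0908] yaw -25.42 z [-1.6e-03  8.0e-04 -1.0e+00] F [-0.2  0.7  0.4] M [-0.04  0.07 -0.01] op 0.0692 q [-27.3  36.9 102.5   0.   40.7  -1.9]
```

View pics/g0.png

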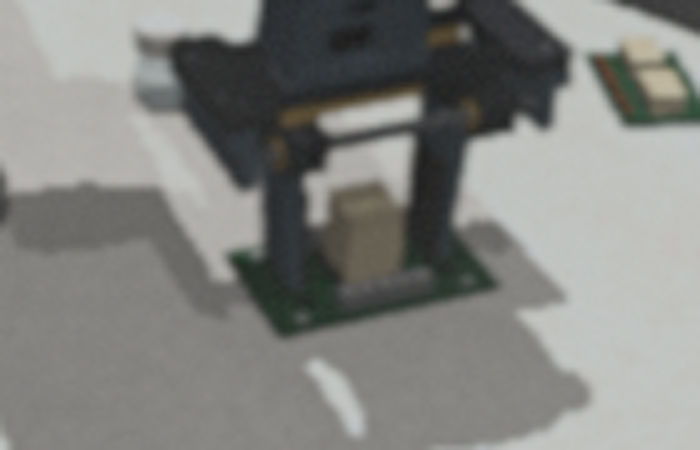

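Fingers straddle the relay along the board's length, tips above the board. The TCP is about 4 mm short in y, so I'll correct that.

```bash
python3 -m inch '[[0.02,-0.055,0,0,0,-0.001],[0,0,0,0,0,0]]'; python3 -c "
from h import *;st()"
```

```text
time_s: 3.05
ee_pos: [0.4904, -0.1903, 0.0923]
orientation: [[0.902, -0.433, 0.002], [-0.433, -0.902, -0.001], [0.002, 0.0, -1.0]]
force: [-0.1, -0.2, 0.3]
opening: 0.07
3.05 pos [ 0.4904 -0.1903  0.0923] yaw -25.63 z [ 0.002  -0.0011 -1.    ] F [-0.1 -0.2  0.3] M [-0.03  0.09 -0.01] op 0.07 q [-27.7  36.9 102.   -0.   40.9  -2.1]
```

```bash
python3 -m inch '[[0,0,-0.02,0,0,0],[0,0,0,0,0,0],[0,0,0,0,0,0],[0,0,0,0,0,0],[0,0,0,0,0,0]]' 255; python3 -c "
from h import *;st()"
```

```text
time_s: 3.55
ee_pos: [0.4895, -0.1894, 0.0897]
orientation: [[0.902, -0.432, -0.0], [-0.432, -0.902, 0.0], [-0.0, -0.0, -1.0]]
force: [0.4, 1.8, 0.1]
opening: 0.0322
3.55 pos [ 0.4895 -0.1894  0.0897] yaw -25.62 z [-1.e-04  1.e-04 -1.e+00] F [0.4 1.8 0.1] M [ 0.08  0.05 -0.04] op 0.0322 q [-27.7  37.1 102.2   0.   40.7  -2.1]
```

```bash
python3 -m inch '[[0,0,0,0,0,0],[0,0,0,0,0,0],[0,0,0.1,0,0,0],[0,0,0.3,0,0,0],[0,0,0.3,0,0,0]]'; python3 -m inch '[[0,0,0.3,0,0,0],[0,0,0,0,0,0],[0,0,0,0,0,0]]';  python3 -c "
from h import *;from rig import bot;st()
for n in('side','top'):
    c=bot.camera(n);np.savez(f'pics/{n}1.npz',**c);cv2.imwrite(f'pics/{n}1.png',c['pixels'])
c=bot.camera('side');cv2.imwrite('pics/g1.png',cv2.resize(c['pixels'][150:260,220:360],None,fx=5,fy=5,interpolation=2))"
```

```text
time_s: 4.05
ee_pos: [0.4893, -0.1894, 0.1429]
orientation: [[0.902, -0.432, -0.001], [-0.432, -0.902, 0.0], [-0.001, 0.0, -1.0]]
force: [-0.1, 0.8, -1.0]
opening: 0.0299
time_s: 4.35
ee_pos: [0.4896, -0.1896, 0.165]
orientation: [[0.902, -0.432, 0.001], [-0.432, -0.902, -0.0], [0.001, 0.0, -1.0]]
force: [-0.6, 0.8, -2.7]
opening: 0.03
4.35 pos [ 0.4896 -0.1896  0.165 ] yaw -25.61 z [ 8.e-04 -5.e-04 -1.e+00] F [-0.6  0.8 -2.7] M [-0.12  0.1   0.  ] op 0.03 q [-27.7  30.   99.2  -0.   50.7  -2.1]
```

View pics/g1.png

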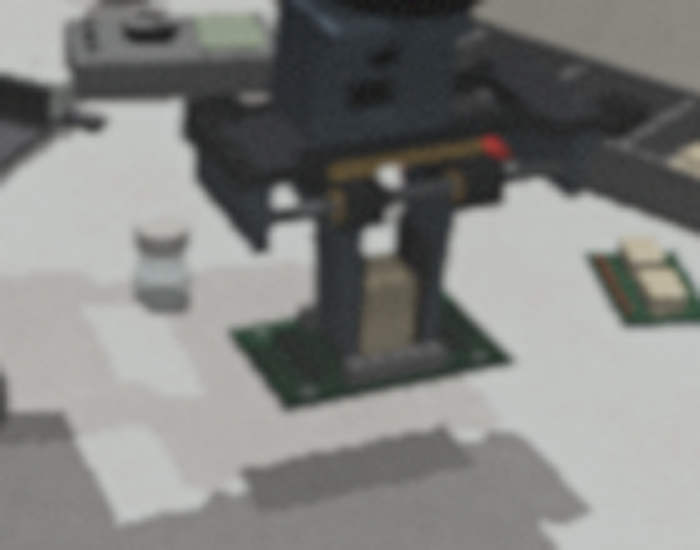

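```bash
python3 -m inch '[[0.05,0.25,0.2,0,0,0.0227],[0.096,0.51,0.1,0,0,0.0227],[0.096,0.51,0.1,0,0,0.0227],[0.096,0.51,0,0,0,0.0227],[0.096,0.51,0,0,0,0.0227]]'; python3 -m inch '[[0.096,0.51,0,0,0,0.0227],[0.096,0.51,0,0,0,0.0227],[0.096,0.51,0,0,0,0.0227],[0.096,0.51,0,0,0,0.0227],[0.096,0.51,0,0,0,0.0227]]';python3 -m inch '[[0.05,0.26,-0.1,0,0,0],[0,0,0,0,0,0],[0,0,0,0,0,0]]';  python3 -c "
from h import *;st()"
```

```text
time_s: 5.0
ee_pos: [0.522, -0.0163, 0.1941]
orientation: [[0.996, -0.088, -0.001], [-0.088, -0.996, 0.0], [-0.001, -0.0, -1.0]]
force: [1.1, -0.4, -3.8]
opening: 0.0299
time_s: 5.5
ee_pos: [0.5578, 0.1751, 0.1937]
orientation: [[0.964, 0.266, -0.002], [0.266, -0.964, -0.0], [-0.002, -0.0, -1.0]]
force: [0.6, 0.1, -1.5]
opening: 0.0297
time_s: 5.8
ee_pos: [0.5612, 0.1929, 0.1861]
orientation: [[0.965, 0.264, -0.002], [0.264, -0.965, -0.001], [-0.002, 0.0, -1.0]]
force: [0.0, -0.9, -2.6]
opening: 0.0299
5.8 pos [0.5612 0.1929 0.1861] yaw 15.29 z [-2.1e-03 -7.0e-04 -1.0e+00] F [ 0.  -0.9 -2.6] M [-0.05  0.04 -0.02] op 0.0299 q [13.2 32.6 88.3 -0.  59.2 -2.1]
```

Now look before tilting, to check how the board sits relative to the jaws.

```bash
python3 - <<'E'
from h import *;from rig import bot
for n in('side','top'):
    c=bot.camera(n);np.savez(f'pics/{n}2.npz',**c)
    a=(130,140,110,110) if n=='top' else (150,110,130,110)
    x0,y0,w,h=a;im=cv2.resize(np.clip(c['pixels'][y0:y0+h,x0:x0+w]*1.8,0,255).astype(np.uint8),None,fx=5,fy=5,interpolation=2)
    for k in range(0,w,10): cv2.putText(im,str(x0+k),(k*5,8),0,.3,(0,0,255))
    for k in range(0,h,10): cv2.putText(im,str(y0+k),(0,k*5+4),0,.3,(255,0,0))
    cv2.imwrite(f'pics/{n}2z.png',im)
E
```

```text
(no output)
```

View pics/top2z.png

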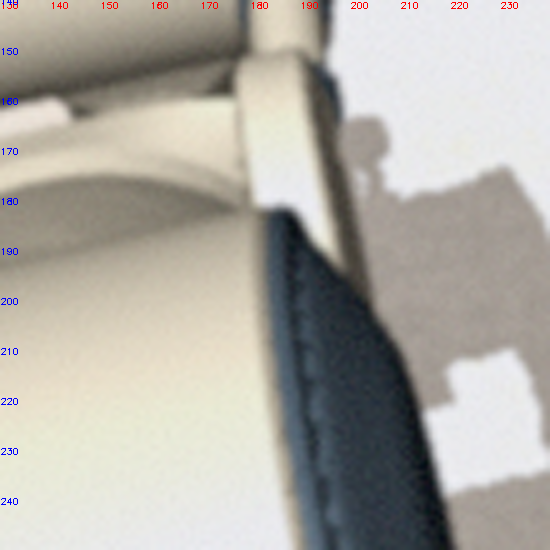

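View pics/side2z.png

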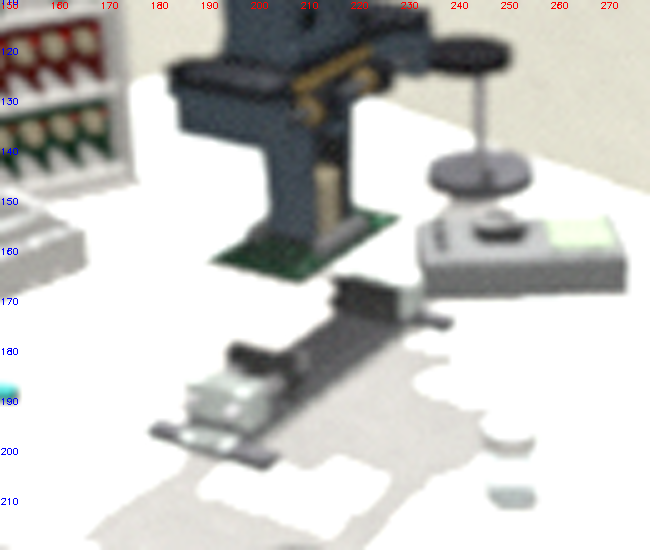

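```bash
python3 - <<'E'
from h import *
np.set_printoptions(precision=4,suppress=True)
S=L('side2');ex=np.array([-.9648,-.2632,0]);ey=np.array([.2632,-.9648,0]);t=np.array([.5612,.1929,.1861])
for zz in(.086,):
  for a,b in((60,-35),(60,35),(-60,35),(-60,-35)):
    print(a,b,pr(S,t+ex*a/1e3+ey*b/1e3+np.array([0,0,-zz])))
for p in[(190.5,162.5),(208.5,166),(228.5,153.5)]:
    X=px(S,*p,.1)-t;print(X@ex*1e3,X@ey*1e3)
# holder predicted in the side view: lips at c
C=np.array([.5640,.1944,0])
for a,b,z in((51,25,43),(51,-25,43),(65,25,43),(65,-25,43),(-51,25,43),(-51,-25,43),(-65,25,43),(-65,-25,43)):
    print(a,b,z,pr(S,C+ex*a/1e3+ey*b/1e3+np.array([0,0,z/1e3])))
x0,y0,w,h=170,150,80,60
im=cv2.resize(np.clip(S['pixels'][y0:y0+h,x0:x0+w]*1.8,0,255).astype(np.uint8),None,fx=10,fy=10,interpolation=2)
for a0,b0 in ((51,65),(-51,-65)):
    q=[pr(S,C+ex*a/1e3+ey*b/1e3+np.array([0,0,.043])) for a,b in((a0,-25),(a0,25),(b0,25),(b0,-25))]
    cv2.polylines(im,[((np.array(q)-[x0,y0]+.5)*10).astype(np.int32)],True,(0,0,255))
q=[pr(S,t+ex*a/1e3+ey*b/1e3+np.array([0,0,-.086])) for a,b in((60,-35),(60,35),(-60,35),(-60,-35))]
cv2.polylines(im,[((np.array(q)-[x0,y0]+.5)*10).astype(np.int32)],True,(0,255,255))
cv2.imwrite('pics/ov.png',im)
T=L('top0');x0,y0,w,h=160,145,60,95
im=cv2.resize(np.clip(T['pixels'][y0:y0+h,x0:x0+w]*1.8,0,255).astype(np.uint8),None,fx=6,fy=6,interpolation=2)
for a0,b0 in ((51,65),(-51,-65)):
    q=[pr(T,C+ex*a/1e3+ey*b/1e3+np.array([0,0,.043])) for a,b in((a0,-25),(a0,25),(b0,25),(b0,-25))]
    cv2.polylines(im,[((np.array(q)-[x0,y0]+.5)*6).astype(np.int32)],True,(0,0,255))
cv2.imwrite('pics/ovt.png',im)
E
```

```text
60 -35 [191.1588 161.3359]
60 35 [210.3727 166.2289]
-60 35 [231.4353 152.5175]
-60 -35 [213.155  148.3143]
67.72296449620174 -31.745516213761928
61.27326007987137 29.196010139933872
-48.668522893532305 30.962635999318316
51 25 43 [210.4175 180.9744]
51 -25 43 [197.0774 177.3153]
65 25 43 [207.8285 182.7985]
65 -25 43 [194.4119 179.0729]
-51 25 43 [227.9182 168.644 ]
-51 -25 43 [215.1191 165.4187]
-65 25 43 [230.1484 167.0726]
-65 -25 43 [217.4211 163.9008]
```

View pics/ov.png

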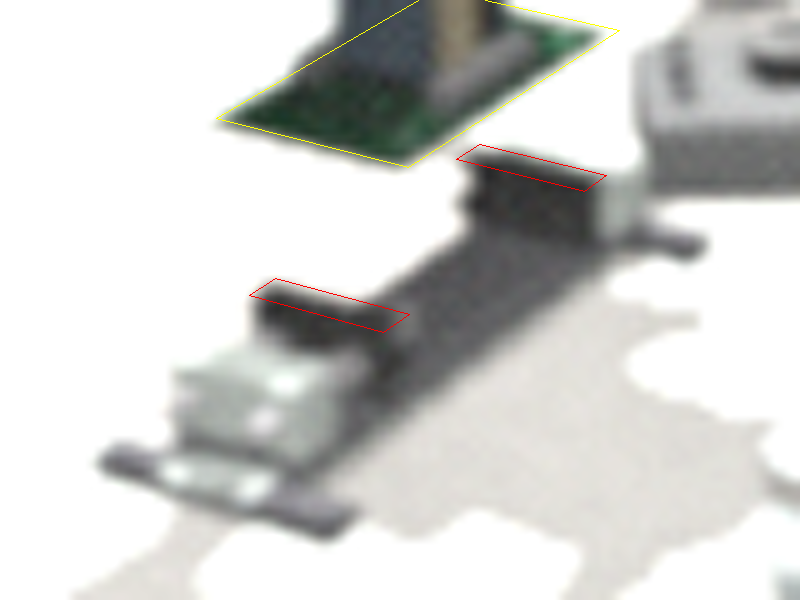

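View pics/ovt.png

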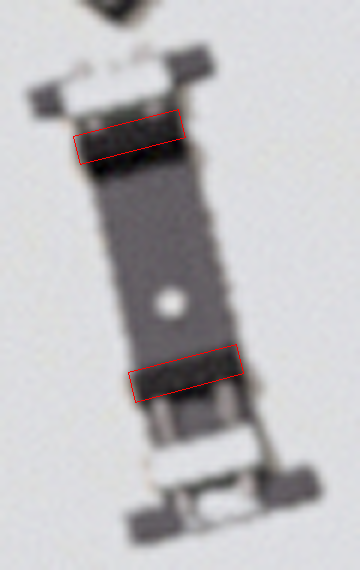

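```bash
python3 - <<'E'
from h import *
np.set_printoptions(precision=0,suppress=True,linewidth=220)
ex=np.array([-.9648,-.2632,0]);ey=np.array([.2632,-.9648,0])
def samp(c,o,X,Y):
    X,Y=np.meshgrid(X,Y,indexing='ij');P=o+(X[...,None]*ex+Y[...,None]*ey)/1000
    q=P@c['R'].T+c['t'];u=(q[...,0]/q[...,2]*c['fx']+c['cx']).astype(np.float32);v=(q[...,1]/q[...,2]*c['fy']+c['cy']).astype(np.float32)
    return cv2.remap(cv2.cvtColor(c['pixels'],cv2.COLOR_BGR2GRAY).astype(np.float32),u,v,cv2.INTER_CUBIC)
def edge(g,p):
    i=np.argmax(abs(np.gradient(p)));lo,hi=p[max(0,i-12):i].min(),p[i:i+12].max()
    d=abs(np.gradient(p));w=d[max(0,i-8):i+9]**2;return round(float((w*g[max(0,i-8):i+9]).sum()/w.sum()),2)
S=L('side2');S0=L('side0');T=L('top0')
t=np.array([.5612,.1929,.1001]);C=np.array([.5640,.1944,.043])
g=np.arange(20,50,.5)
for r in((-55,-45),(-45,-35),(-35,-25),(30,40),(40,50),(48,56)): p=samp(S,t,np.arange(*r),g).mean(0);print('board R',r,edge(g,p));
g=-np.arange(20,50,.5)[::-1]
for r in((40,48),(48,56)): p=samp(S,t,np.arange(*r),g).mean(0);print('board L',r,edge(g,p))
g=np.arange(45,75,.5);
for r in((-30,-10),(-10,10),(10,30)): p=samp(S,t,g,np.arange(*r)).mean(1);print('board nose',r,edge(g,p))
g=-np.arange(12,38,.5)[::-1]
for n,c in(('S0',S0),('S2',S),('T',T)):
  for r in((52,57),(58,63),(-56,-52),(-63,-58)): p=samp(c,C,np.arange(*r),g).mean(0);print(n,'jaw L',r,edge(g,p),p[::4])
E
```

```text
board R (-55, -45) 33.39
board R (-45, -35) 35.27
board R (-35, -25) 33.82
board R (30, 40) 33.38
board R (40, 50) 33.77
board R (48, 56) 33.84
board L (40, 48) -34.15
board L (48, 56) -35.02
board nose (-30, -10) 63.12
board nose (-10, 10) 63.05
board nose (10, 30) 62.97
S0 jaw L (52, 57) -26.98 [179. 179. 176. 170. 158. 145. 129. 116. 109. 106. 105. 105. 107.]
S0 jaw L (58, 63) -23.88 [178. 178. 177. 173. 165. 150. 129. 105.  84.  67.  56.  54.  54.]
S0 jaw L (-56, -52) -23.46 [179. 178. 175. 169. 159. 145. 128. 106.  84.  66.  55.  49.  47.]
S0 jaw L (-63, -58) -26.6 [178. 177. 174. 167. 158. 144. 127. 112. 102.  94.  87.  81.  73.]
S2 jaw L (52, 57) -26.98 [172. 169. 165. 158. 148. 135. 120. 107. 101.  97.  97.  96.  98.]
S2 jaw L (58, 63) -23.97 [169. 168. 167. 163. 154. 140. 119.  94.  72.  57.  48.  46.  46.]
S2 jaw L (-56, -52) -22.57 [ 78.  95. 109. 118. 121. 118. 109.  95.  77.  62.  52.  45.  41.]
S2 jaw L (-63, -58) -35.41 [ 75.  93. 109. 121. 124. 121. 114. 107. 100.  94.  87.  79.  69.]
T jaw L (52, 57) -25.14 [123. 124. 124. 123. 118. 104.  83.  58.  40.  32.  30.  30.  28.]
T jaw L (58, 63) -24.58 [122. 124. 123. 122. 117. 104.  81.  52.  30.  24.  23.  23.  25.]
T jaw L (-56, -52) -24.5 [123. 123. 123. 122. 117. 106.  81.  52.  31.  20.  18.  19.  18.]
T jaw L (-63, -58) -24.5 [122. 123. 124. 124. 122. 110.  89.  61.  35.  24.  25.  28.  26.]
```

```bash
python3 -m inch '[[0,-0.004,0,0.006,-0.0215,0],[0,-0.004,0,0.006,-0.0215,0],[0,0,-0.1,0.0058,-0.0213,0],[0,0,-0.15,0,0,0],[0,0,-0.15,0,0,0]]'; python3 -m inch '[[0,0,0,0,0,0],[0,0,0,0,0,0]]'; python3 -c "
from h import *;st()"
```

```text
time_s: 6.4
ee_pos: [0.5617, 0.1916, 0.1566]
orientation: [[0.944, 0.262, 0.199], [0.256, -0.965, 0.055], [0.206, -0.001, -0.979]]
force: [0.5, -0.2, -2.3]
opening: 0.0297
time_s: 6.6
ee_pos: [0.5622, 0.1922, 0.1567]
orientation: [[0.944, 0.263, 0.199], [0.257, -0.965, 0.055], [0.207, -0.001, -0.978]]
force: [-0.7, 0.6, -1.3]
opening: 0.0298
6.6 pos [0.5622 0.1922 0.1567] yaw 15.23 z [ 0.199   0.0551 -0.9784] F [-0.7  0.6 -1.3] M [-0.11  0.24 -0.01] op 0.0298 q [12.9 32.  98.1  0.9 38.  -3. ]
```

```bash
cat >> h.py <<'E'
ex=np.array([-.9648,-.2632,0]);ey=np.array([.2632,-.9648,0]);C=np.array([.5643,.1932,0])
def bd(D=.090):
    s=st();R=np.array(s['orientation']);t=np.array(s['ee_pos']);n=-R[:,2];b=-R[:,0]
    f=lambda X:np.round([(X-C)@ex*1e3,(X-C)@ey*1e3,X[2]*1e3],1)
    print('nose',f(t-D*n+.06*b),'tail',f(t-D*n-.06*b),'pitch',round(np.degrees(np.arcsin(-b[2])),2),'Fh',np.round([s['force']@ex,s['force']@ey,s['force'][2]],1))
    return s
E
python3 -c "
from h import *;bd()
from rig import bot
c=bot.camera('side');np.savez('pics/s3.npz',**c)
x0,y0,w,h=170,140,80,70
cv2.imwrite('pics/s3.png',cv2.resize(np.clip(c['pixels'][y0:y0+h,x0:x0+w]*1.6,0,255).astype(np.uint8),None,fx=9,fy=9,interpolation=2))"
```

```text
6.6 pos [0.5622 0.1922 0.1567] yaw 15.23 z [ 0.199   0.0551 -0.9784] F [-0.7  0.6 -1.3] M [-0.11  0.24 -0.01] op 0.0298 q [12.9 32.  98.1  0.9 38.  -3. ]
nose [42.4  0.3 56.3] tail [-75.    0.3  81.1] pitch 11.92 Fh [ 0.5 -0.8 -1.3]
```

View pics/s3.png

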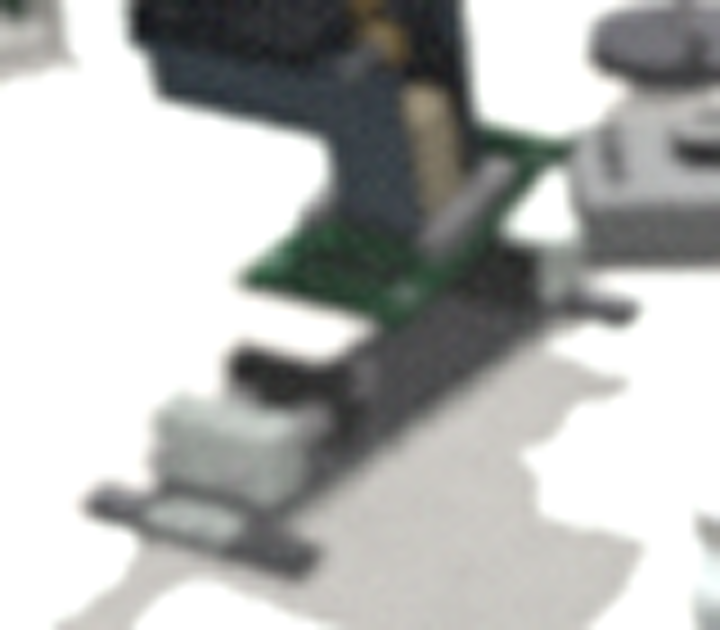

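Nose-down and above the holder, aligned. Descending in front of the long jaw's groove.

```bash
python3 -m inch '[[0,0,-0.12,0,0,0],[0,0,-0.12,0,0,0],[0,0,-0.07,0,0,0],[0,0,0,0,0,0],[0,0,0,0,0,0]]'; python3 -c "
from h import *;bd()
from rig import bot
c=bot.camera('side');np.savez('pics/s4.npz',**c)
x0,y0,w,h=170,140,80,70
cv2.imwrite('pics/s4.png',cv2.resize(np.clip(c['pixels'][y0:y0+h,x0:x0+w]*1.6,0,255).astype(np.uint8),None,fx=9,fy=9,interpolation=2))"
```

```text
time_s: 7.15
ee_pos: [0.5618, 0.1924, 0.1338]
orientation: [[0.944, 0.263, 0.2], [0.257, -0.965, 0.055], [0.208, -0.001, -0.978]]
force: [0.3, -0.9, -0.8]
opening: 0.0299
7.15 pos [0.5618 0.1924 0.1338] yaw 15.24 z [ 0.2001  0.0554 -0.9782] F [ 0.3 -0.9 -0.8] M [-0.14  0.27  0.04] op 0.0299 q [12.9 34.  99.1  0.9 34.9 -3.1]
nose [42.6  0.  33.3] tail [-74.8   0.1  58.2] pitch 11.98 Fh [-0.1  0.9 -0.8]
```

View pics/s4.png

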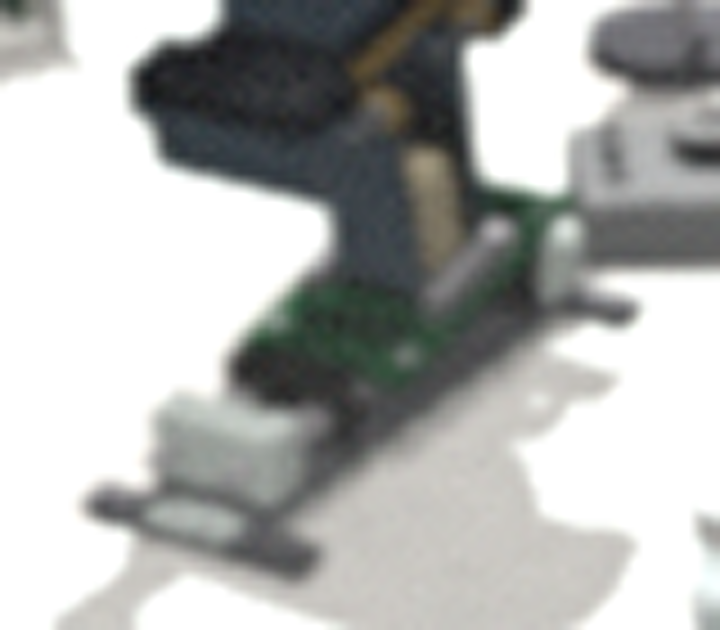

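```bash
python3 -m inch '[[-0.051,-0.014,0,0,0,0],[-0.051,-0.014,0,0,0,0],[0,0,0,0,0,0]]'; python3 -c "
from h import *;bd()"; python3 -m inch '[[-0.026,-0.007,0,0,0,0],[-0.026,-0.007,0,0,0,0],[0,0,0,0,0,0]]';python3 -c "
from h import *;bd()"
```

```text
time_s: 7.5
ee_pos: [0.5534, 0.1901, 0.134]
orientation: [[0.944, 0.263, 0.2], [0.257, -0.965, 0.055], [0.207, -0.001, -0.978]]
force: [0.9, 0.9, -2.8]
opening: 0.0299
7.5 pos [0.5534 0.1901 0.134 ] yaw 15.24 z [ 0.2     0.0554 -0.9782] F [ 0.9  0.9 -2.8] M [-0.18  0.23  0.03] op 0.0299 q [ 12.9  33.6 100.4   1.   34.1  -3.1]
nose [51.3  0.  33.6] tail [-66.1   0.1  58.5] pitch 11.98 Fh [-1.1 -0.6 -2.8]
time_s: 7.8
ee_pos: [0.5501, 0.1892, 0.134]
orientation: [[0.944, 0.263, 0.2], [0.257, -0.965, 0.055], [0.208, -0.001, -0.978]]
force: [-0.1, 0.1, -1.8]
opening: 0.0299
7.8 pos [0.5501 0.1892 0.134 ] yaw 15.24 z [ 0.2004  0.0555 -0.9781] F [-0.1  0.1 -1.8] M [-0.15  0.21 -0.  ] op 0.0299 q [ 12.8  33.4 100.9   1.   33.8  -3.2]
nose [54.8  0.1 33.5] tail [-62.6   0.1  58.4] pitch 12.0 Fh [ 0.  -0.1 -1.8]
```

```bash
python3 -m inch '[[-0.026,-0.007,0,0,0,0],[0,0,0,0,0,0]]';python3 -c "
from h import *;bd()"; python3 -m inch '[[-0.026,-0.007,0,0,0,0],[0,0,0,0,0,0]]';python3 -c "
from h import *;bd()
from rig import bot
c=bot.camera('side');np.savez('pics/s5.npz',**c)
x0,y0,w,h=170,140,80,70
cv2.imwrite('pics/s5.png',cv2.resize(np.clip(c['pixels'][y0:y0+h,x0:x0+w]*1.6,0,255).astype(np.uint8),None,fx=9,fy=9,interpolation=2))"
```

```text
time_s: 8.0
ee_pos: [0.5486, 0.1887, 0.1341]
orientation: [[0.944, 0.263, 0.201], [0.257, -0.965, 0.056], [0.209, -0.001, -0.978]]
force: [2.5, 1.0, -2.2]
opening: 0.0297
8.0 pos [0.5486 0.1887 0.1341] yaw 15.24 z [ 0.2013  0.0557 -0.978 ] F [ 2.5  1.  -2.2] M [ 0.09 -0.29  0.  ] op 0.0297 q [ 12.8  33.3 101.1   1.   33.6  -3.2]
nose [56.2  0.1 33.6] tail [-61.1   0.1  58.6] pitch 12.05 Fh [-2.7 -0.3 -2.2]
time_s: 8.2
ee_pos: [0.5466, 0.1882, 0.1341]
orientation: [[0.944, 0.263, 0.201], [0.257, -0.965, 0.056], [0.209, -0.001, -0.978]]
force: [3.0, 1.6, -3.8]
opening: 0.0301
8.2 pos [0.5466 0.1882 0.1341] yaw 15.24 z [ 0.2012  0.0557 -0.978 ] F [ 3.   1.6 -3.8] M [ 0.03 -0.53 -0.02] op 0.0301 q [ 12.8  33.2 101.4   1.   33.4  -3.2]
nose [58.3  0.1 33.5] tail [-59.1   0.1  58.6] pitch 12.05 Fh [-3.3 -0.8 -3.8]
```

View pics/s5.png

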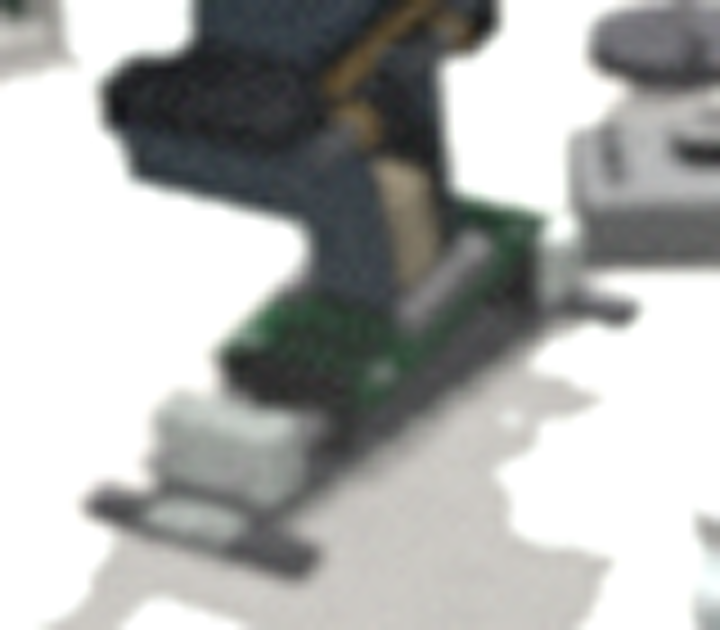

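```bash
python3 - <<'E'
from h import *
from rig import bot
S=L('s5');s=bot.sense();R=np.array(s['orientation']);t=np.array(s['ee_pos']);n=-R[:,2];b=-R[:,0];w_=R[:,1]*np.sign(R[:,1]@ey)
x0,y0,w,h,f=185,160,60,40,13
im=cv2.resize(np.clip(S['pixels'][y0:y0+h,x0:x0+w]*1.8,0,255).astype(np.uint8),None,fx=f,fy=f,interpolation=2)
def poly(P,col): cv2.polylines(im,[((np.array([pr(S,p) for p in P])-[x0,y0]+.5)*f).astype(np.int32)],True,col)
H=lambda a,b,z:C+ex*a/1e3+ey*b/1e3+np.array([0,0,z/1e3])
q=56.2+1.8-57+.3
poly([H(51+q,-25,43),H(51+q,25,43),H(65+q,25,43),H(65+q,-25,43)],(0,0,255))
poly([H(-51,-25,43),H(-51,25,43),H(-65,25,43),H(-65,-25,43)],(0,0,255))
for D in(.086,.09):poly([t-D*n+b*.06*i+w_*.035*j for i,j in((1,-1),(1,1),(-1,1),(-1,-1))],(0,255,255))
cv2.imwrite('pics/ov5.png',im)
E
```

```text
(no output)
```

View pics/ov5.png

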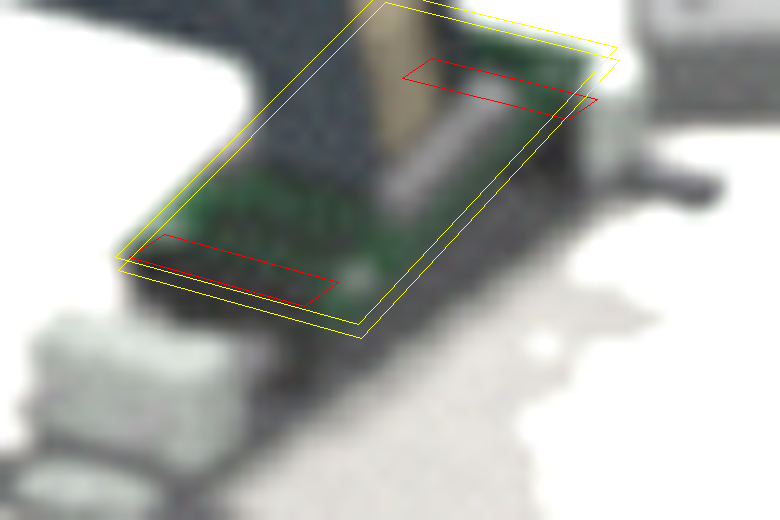

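```bash
python3 -m inch '[[-0.026,-0.007,0,0,0,0],[-0.026,-0.007,0,0,0,0],[-0.026,-0.007,0,0,0,0],[0,0,0,0,0,0]]';python3 -c "
from h import *;bd()"
```

```text
time_s: 8.65
ee_pos: [0.541, 0.1867, 0.1342]
orientation: [[0.943, 0.263, 0.202], [0.257, -0.965, 0.056], [0.21, -0.001, -0.978]]
force: [6.9, 1.4, -5.3]
opening: 0.0293
8.65 pos [0.541  0.1867 0.1342] yaw 15.24 z [ 0.202   0.0558 -0.9778] F [ 6.9  1.4 -5.3] M [ 0.26 -1.29 -0.02] op 0.0293 q [ 12.8  32.8 102.3   1.   32.8  -3.3]
nose [64.   0.1 33.6] tail [-53.3   0.1  58.8] pitch 12.09 Fh [-7.1  0.4 -5.3]
```

```bash
python3 -m inch '[[-0.026,-0.007,0,0,0,0],[-0.026,-0.007,0,0,0,0],[0,0,0,0,0,0]]';python3 -c "
from h import *;bd()"
```

```text
time_s: 8.95
ee_pos: [0.5375, 0.1857, 0.1343]
orientation: [[0.943, 0.263, 0.203], [0.257, -0.965, 0.056], [0.21, -0.001, -0.978]]
force: [9.0, 3.2, -7.1]
opening: 0.0301
8.95 pos [0.5375 0.1857 0.1343] yaw 15.24 z [ 0.2027  0.056  -0.9776] F [ 9.   3.2 -7.1] M [ 0.42 -1.7  -0.03] op 0.0301 q [ 12.8  32.6 102.8   1.   32.4  -3.3]
nose [67.6  0.1 33.7] tail [-49.8   0.1  58.9] pitch 12.14 Fh [-9.5 -0.7 -7.1]
```

The downward force suggests the board's top is touching the lip. I'll lower 1.5 mm and continue.

```bash
python3 -m inch '[[0,0,-0.02,0,0,0],[0,0,0,0,0,0]]';python3 -c "
from h import *;bd()";python3 -m inch '[[-0.026,-0.007,0,0,0,0],[0,0,0,0,0,0]]';python3 -c "
from h import *;bd()"
```

```text
time_s: 9.15
ee_pos: [0.5381, 0.1858, 0.1332]
orientation: [[0.943, 0.263, 0.204], [0.257, -0.965, 0.056], [0.212, -0.001, -0.977]]
force: [8.0, 2.5, -0.1]
opening: 0.0299
9.15 pos [0.5381 0.1858 0.1332] yaw 15.24 z [ 0.204   0.0563 -0.9774] F [ 8.   2.5 -0.1] M [ 0.42 -1.54 -0.05] op 0.0299 q [ 12.8  32.8 102.8   1.1  32.2  -3.3]
nose [66.8  0.1 32.5] tail [-50.5   0.2  57.9] pitch 12.22 Fh [-8.3 -0.3 -0.1]
time_s: 9.35
ee_pos: [0.5361, 0.1853, 0.1332]
orientation: [[0.943, 0.263, 0.204], [0.257, -0.965, 0.056], [0.212, -0.001, -0.977]]
force: [10.3, 2.6, -1.3]
opening: 0.0302
9.35 pos [0.5361 0.1853 0.1332] yaw 15.24 z [ 0.204   0.0563 -0.9773] F [10.3  2.6 -1.3] M [ 0.43 -1.79 -0.07] op 0.0302 q [ 12.8  32.7 103.1   1.1  32.   -3.3]
nose [68.9  0.1 32.6] tail [-48.4   0.2  58. ] pitch 12.22 Fh [-10.6   0.2  -1.3]
```

```bash
python3 -m inch '[[-0.026,-0.007,0,0,0,0],[-0.02,-0.0055,0,0,0,0],[0,0,0,0,0,0]]';python3 -c "
from h import *;bd()"
```

```text
time_s: 9.65
ee_pos: [0.533, 0.1845, 0.1333]
orientation: [[0.943, 0.263, 0.205], [0.257, -0.965, 0.057], [0.212, -0.001, -0.977]]
force: [11.1, 3.6, -2.8]
opening: 0.0297
9.65 pos [0.533  0.1845 0.1333] yaw 15.23 z [ 0.2048  0.0565 -0.9772] F [11.1  3.6 -2.8] M [ 0.61 -2.16 -0.1 ] op 0.0297 q [ 12.7  32.5 103.6   1.1  31.7  -3.4]
nose [72.   0.1 32.6] tail [-45.3   0.2  58.1] pitch 12.27 Fh [-11.6  -0.6  -2.8]
```

```bash
python3 -m inch '[[0.068,0.0186,-0.033,-0.0045,0.0165,0],[0,0,0,0,0,0],[0.066,0.018,-0.037,-0.0045,0.0165,0],[0,0,0,0,0,0]]';python3 -c "
from h import *;bd()"
```

```text
time_s: 10.05
ee_pos: [0.5444, 0.1876, 0.1281]
orientation: [[0.959, 0.263, 0.102], [0.261, -0.965, 0.029], [0.106, -0.001, -0.994]]
force: [10.7, 3.4, 4.3]
opening: 0.0295
10.05 pos [0.5444 0.1876 0.1281] yaw 15.23 z [ 0.1023  0.0286 -0.9943] F [10.7  3.4  4.3] M [ 0.55 -1.95 -0.06] op 0.0295 q [12.9 34.7 97.8  0.4 41.4 -2.6]
nose [70.7  0.1 32.3] tail [-48.6   0.2  45. ] pitch 6.1 Fh [-11.2  -0.4   4.3]
```

```bash
python3 -m inch '[[-0.026,-0.007,0.01,0,0,0],[0,0,0,0,0,0]]';python3 -c "
from h import *;s=bd()
from rig import bot
c=bot.camera('side');np.savez('pics/s6.npz',**c)
S=c;R=np.array(s['orientation']);t=np.array(s['ee_pos']);n=-R[:,2];b=-R[:,0];w_=R[:,1]*np.sign(R[:,1]@ey)
x0,y0,w,h,f=180,155,65,45,12
im=cv2.resize(np.clip(S['pixels'][y0:y0+h,x0:x0+w]*1.8,0,255).astype(np.uint8),None,fx=f,fy=f,interpolation=2)
cv2.imwrite('pics/s6.png',im)
for D in(.086,.09):cv2.polylines(im,[((np.array([pr(S,p) for p in [t-D*n+b*.06*i+w_*.035*j for i,j in((1,-1),(1,1),(-1,1),(-1,-1))]])-[x0,y0]+.5)*f).astype(np.int32)],True,(0,255,255))
cv2.imwrite('pics/ov6.png',im)
"
```

```text
time_s: 10.25
ee_pos: [0.5413, 0.1867, 0.1286]
orientation: [[0.959, 0.263, 0.103], [0.261, -0.965, 0.029], [0.107, -0.001, -0.994]]
force: [12.4, 3.9, -6.8]
opening: 0.0297
10.25 pos [0.5413 0.1867 0.1286] yaw 15.23 z [ 0.1027  0.0287 -0.9943] F [12.4  3.9 -6.8] M [ 0.63 -2.55  0.02] op 0.0297 q [12.9 34.4 98.3  0.4 41.2 -2.6]
nose [74.   0.1 32.7] tail [-45.3   0.2  45.5] pitch 6.12 Fh [-13.   -0.5  -6.8]
```

View pics/s6.png

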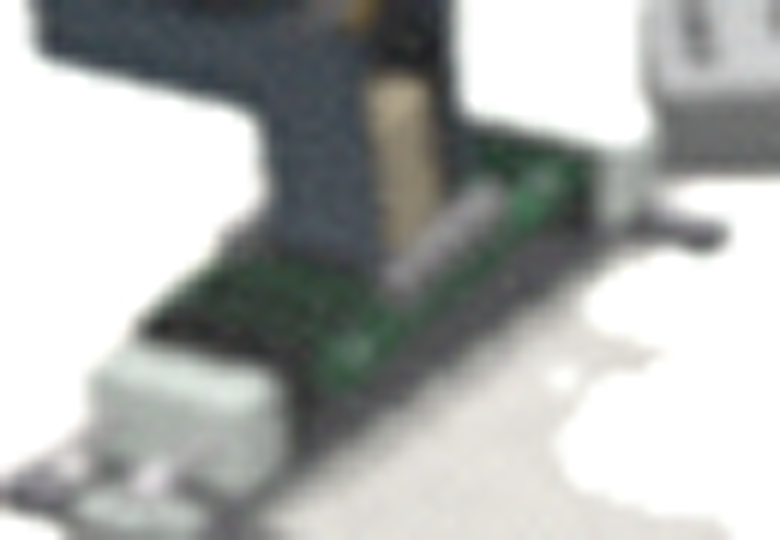

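View pics/ov6.png

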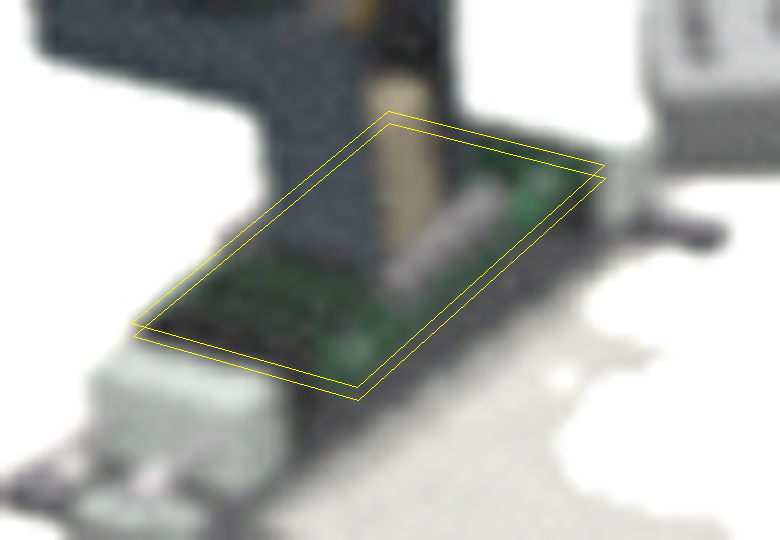

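```bash
python3 -m inch '[[0.064,0.0175,-0.042,-0.0045,0.0165,0],[0,0,0,0,0,0],[0.056,0.0155,-0.045,-0.0045,0.0165,0],[0,0,0,0,0,0]]';python3 -c "
from h import *;bd()"
```

```text
time_s: 10.7
ee_pos: [0.5516, 0.1895, 0.1223]
orientation: [[0.965, 0.263, -0.001], [0.263, -0.965, 0.001], [-0.001, -0.001, -1.0]]
force: [12.6, 4.1, 5.0]
opening: 0.03
10.7 pos [0.5516 0.1895 0.1223] yaw 15.23 z [-8.e-04  5.e-04 -1.e+00] F [12.6  4.1  5. ] M [ 0.49 -1.95 -0.03] op 0.03 q [13.1 37.1 92.6  0.1 50.4 -2.2]
nose [73.3  0.1 32.3] tail [-46.7   0.2  32.2] pitch -0.04 Fh [-13.3  -0.6   5. ]
```

```bash
cat > v.py <<'E'
from h import *
import sys
from rig import bot
s=bd();c=bot.camera('side');np.savez(f'pics/{sys.argv[1]}.npz',**c)
S=c;R=np.array(s['orientation']);t=np.array(s['ee_pos']);n=-R[:,2];b=-R[:,0];w_=R[:,1]*np.sign(R[:,1]@ey)
x0,y0,w,h,f=180,155,65,45,12
im=cv2.resize(np.clip(S['pixels'][y0:y0+h,x0:x0+w]*1.8,0,255).astype(np.uint8),None,fx=f,fy=f,interpolation=2)
cv2.imwrite(f'pics/{sys.argv[1]}.png',im)
E
python3 v.py s7
```

```text
10.7 pos [0.5516 0.1895 0.1223] yaw 15.23 z [-8.e-04  5.e-04 -1.e+00] F [12.6  4.1  5. ] M [ 0.49 -1.95 -0.03] op 0.03 q [13.1 37.1 92.6  0.1 50.4 -2.2]
nose [73.3  0.1 32.3] tail [-46.7   0.2  32.2] pitch -0.04 Fh [-13.3  -0.6   5. ]
```

View pics/s7.png

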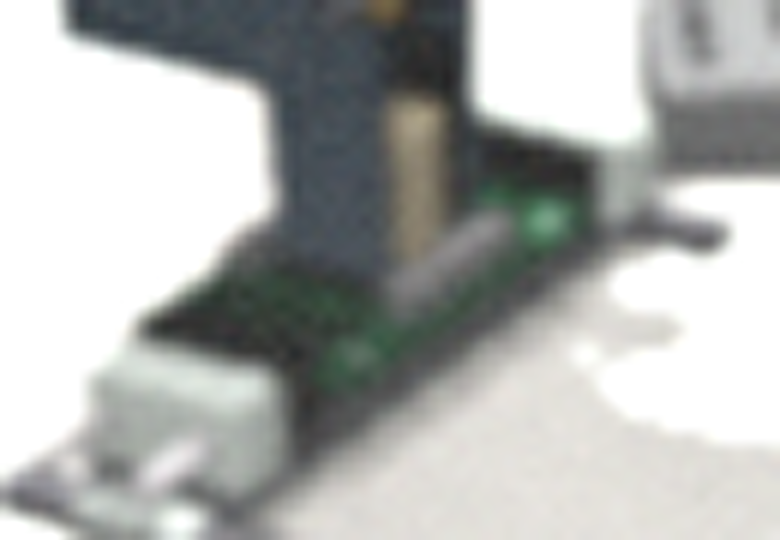

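The tail is down inside the short jaw, with that jaw's black lip visible above it. Now I'll let the springs bring the board back.

```bash
python3 -m inch '[[0.026,0.007,-0.005,0,0,0],[0.026,0.007,0,0,0,0],[0.026,0.007,0,0,0,0],[0,0,0,0,0,0]]';python3 -c "
from h import *;bd()"
```

```text
time_s: 11.15
ee_pos: [0.5561, 0.1908, 0.122]
orientation: [[0.965, 0.263, -0.001], [0.263, -0.965, 0.0], [-0.001, -0.001, -1.0]]
force: [10.0, 3.0, 4.3]
opening: 0.0299
11.15 pos [0.5561 0.1908 0.122 ] yaw 15.23 z [-1.e-03  5.e-04 -1.e+00] F [10.   3.   4.3] M [ 0.29 -1.55  0.02] op 0.0299 q [13.1 37.4 91.9  0.1 50.8 -2.2]
nose [68.6  0.1 32. ] tail [-51.4   0.1  31.9] pitch -0.05 Fh [-10.4  -0.2   4.3]
```

```bash
python3 -m inch '[[0.026,0.007,0,0,0,0],[0.026,0.007,0,0,0,0],[0,0,0,0,0,0]]';python3 -c "
from h import *;bd()"
```

```text
time_s: 11.45
ee_pos: [0.5595, 0.1917, 0.1218]
orientation: [[0.965, 0.263, -0.002], [0.263, -0.965, 0.0], [-0.002, -0.001, -1.0]]
force: [7.4, 2.2, 2.1]
opening: 0.0298
11.45 pos [0.5595 0.1917 0.1218] yaw 15.24 z [-2.2e-03  1.0e-04 -1.0e+00] F [7.4 2.2 2.1] M [ 0.29 -1.16 -0.01] op 0.0298 q [13.1 37.6 91.3  0.  51.2 -2.2]
nose [65.2  0.1 31.9] tail [-54.8   0.1  31.6] pitch -0.12 Fh [-7.7 -0.2  2.1]
```

```bash
python3 -m inch '[[0.026,0.007,0,0,0,0],[0.02,0.0055,0,0,0,0],[0,0,0,0,0,0]]';python3 -c "
from h import *;bd()"
```

```text
time_s: 11.75
ee_pos: [0.5625, 0.1925, 0.1215]
orientation: [[0.965, 0.263, -0.003], [0.263, -0.965, -0.0], [-0.003, -0.001, -1.0]]
force: [5.5, 2.2, 1.2]
opening: 0.0299
11.75 pos [0.5625 0.1925 0.1215] yaw 15.24 z [-3.2e-03 -1.0e-04 -1.0e+00] F [5.5 2.2 1.2] M [ 0.18 -0.98  0.  ] op 0.0299 q [13.1 37.8 90.9  0.  51.5 -2.1]
nose [62.3  0.1 31.7] tail [-57.8   0.1  31.3] pitch -0.18 Fh [-5.9 -0.7  1.2]
```

```bash
python3 -m inch '[[0.02,0.0055,0,0,0,0],[0,0,0,0,0,0],[0,0,0,0,0,0]]';python3 v.py s8
```

```text
time_s: 12.05
ee_pos: [0.5632, 0.1927, 0.1212]
orientation: [[0.965, 0.263, -0.005], [0.263, -0.965, -0.001], [-0.005, -0.001, -1.0]]
force: [3.3, 1.3, 2.9]
opening: 0.0298
12.05 pos [0.5632 0.1927 0.1212] yaw 15.24 z [-4.9e-03 -6.0e-04 -1.0e+00] F [3.3 1.3 2.9] M [ 0.04 -0.58  0.08] op 0.0298 q [13.1 37.9 90.7  0.  51.7 -2.1]
nose [61.7  0.1 31.5] tail [-58.3   0.1  30.9] pitch -0.28 Fh [-3.5 -0.4  2.9]
```

View pics/s8.png

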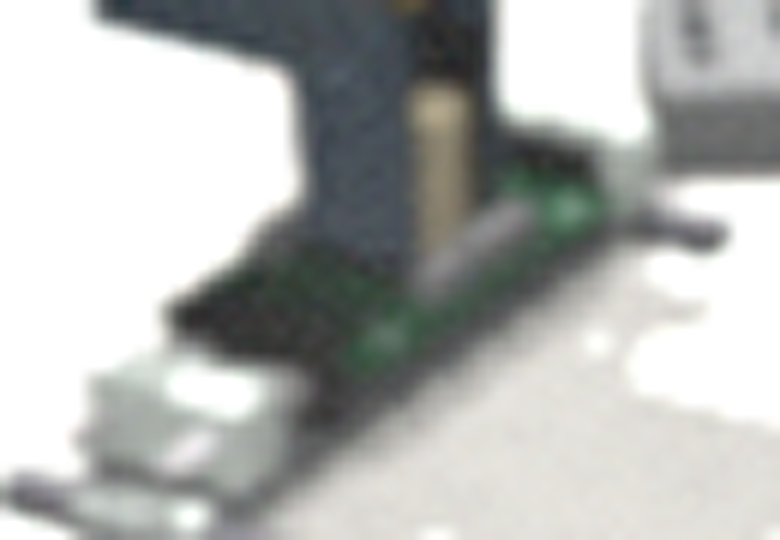

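```bash
python3 -m inch '[[0.02,0.0055,0,0.0004,-0.0015,0],[0,0,0,0,0,0],[0,0,0,0,0,0]]';python3 -c "
from h import *;bd()"
```

```text
time_s: 12.4
ee_pos: [0.5643, 0.1931, 0.1209]
orientation: [[0.965, 0.263, -0.001], [0.263, -0.965, 0.0], [-0.001, -0.001, -1.0]]
force: [1.4, -0.6, 0.7]
opening: 0.03
12.4 pos [0.5643 0.1931 0.1209] yaw 15.24 z [-1.2e-03  4.0e-04 -1.0e+00] F [ 1.4 -0.6  0.7] M [-0.1  -0.3   0.02] op 0.03 q [13.1 37.9 90.7  0.1 51.5 -2.1]
nose [60.1  0.  31. ] tail [-59.9   0.1  30.9] pitch -0.06 Fh [-1.2  1.   0.7]
```

```bash
python3 -m inch '[[0.003,0.0008,-0.007,0,0,0],[0,0,0,0,0,0],[0,0,0,0,0,0]]';python3 -c "
from h import *;bd()";python3 -m inch '[[0,0,-0.007,0,0,0],[0,0,0,0,0,0],[0,0,0,0,0,0]]';python3 -c "
from h import *;bd()"
```

```text
time_s: 12.7
ee_pos: [0.5646, 0.1932, 0.1204]
orientation: [[0.965, 0.263, -0.001], [0.263, -0.965, 0.001], [-0.001, -0.001, -1.0]]
force: [1.2, -1.2, -0.1]
opening: 0.0299
12.7 pos [0.5646 0.1932 0.1204] yaw 15.24 z [-1.e-03  6.e-04 -1.e+00] F [ 1.2 -1.2 -0.1] M [-0.09 -0.09  0.06] op 0.0299 q [13.1 38.  90.6  0.1 51.4 -2.1]
nose [59.8  0.  30.5] tail [-60.2   0.   30.4] pitch -0.05 Fh [-0.8  1.4 -0.1]
time_s: 13.0
ee_pos: [0.5647, 0.1932, 0.1199]
orientation: [[0.965, 0.263, -0.001], [0.263, -0.965, 0.001], [-0.001, -0.001, -1.0]]
force: [0.9, -0.1, 1.1]
opening: 0.0301
13.0 pos [0.5647 0.1932 0.1199] yaw 15.24 z [-8.e-04  6.e-04 -1.e+00] F [ 0.9 -0.1  1.1] M [-0.05 -0.08  0.03] op 0.0301 q [13.1 38.  90.7  0.1 51.3 -2.1]
nose [59.6 -0.  30. ] tail [-60.4   0.   29.9] pitch -0.03 Fh [-0.9  0.3  1.1]
```

```bash
python3 -m inch '[[0,0,-0.007,0,0,0],[0,0,0,0,0,0],[0,0,0,0,0,0]]';python3 v.py s9
```

```text
time_s: 13.3
ee_pos: [0.5649, 0.1933, 0.1197]
orientation: [[0.965, 0.263, -0.0], [0.263, -0.965, 0.001], [-0.0, -0.001, -1.0]]
force: [1.2, 1.5, 4.0]
opening: 0.0298
13.3 pos [0.5649 0.1933 0.1197] yaw 15.24 z [-2.e-04  8.e-04 -1.e+00] F [1.2 1.5 4. ] M [ 0.04 -0.09  0.02] op 0.0298 q [13.1 38.1 90.7  0.1 51.3 -2.1]
nose [59.4 -0.  29.7] tail [-60.6   0.   29.6] pitch -0.0 Fh [-1.5 -1.2  4. ]
```

View pics/s9.png

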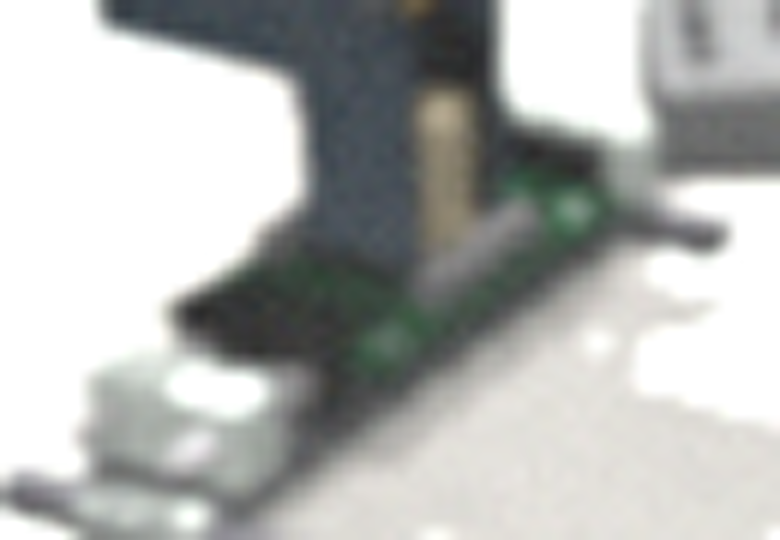

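```bash
python3 -m inch '[[0,0,0.005,0,0,0],[0,0,0,0,0,0],[0,0,0,0,0,0]]' 105;python3 -c "
from h import *;bd()"; python3 -m inch '[[0,0,0.1,0,0,0],[0,0,0.2,0,0,0],[0,0,0.3,0,0,0],[0,0,0.5,0,0,0],[0,0,0.5,0,0,0]]'; python3 -m inch '[[0,-0.6,0.3,0,0,0],[0,-0.6,0.2,0,0,0],[0,-0.6,0,0,0,0],[0,-0.6,0,0,0,0],[0,-0.6,0,0,0,0]]';python3 -c "
from h import *;bd()
from rig import bot
for n in('side','top'):
    c=bot.camera(n);np.savez(f'pics/{n}9.npz',**c)
    x0,y0,w,h,f=(180,155,65,45,12) if n=='side' else (155,145,70,98,6)
    cv2.imwrite(f'pics/{n}9.png',cv2.resize(np.clip(c['pixels'][y0:y0+h,x0:x0+w]*1.6,0,255).astype(np.uint8),None,fx=f,fy=f,interpolation=2))
"
```

```text
time_s: 13.65
ee_pos: [0.5645, 0.1931, 0.1197]
orientation: [[0.965, 0.263, -0.001], [0.263, -0.965, 0.0], [-0.001, -0.001, -1.0]]
force: [-0.4, 0.2, 0.1]
opening: 0.0508
13.65 pos [0.5645 0.1931 0.1197] yaw 15.24 z [-1.2e-03  5.0e-04 -1.0e+00] F [-0.4  0.2  0.1] M [-0.12  0.07 -0.04] op 0.0508 q [13.1 38.1 90.7  0.1 51.3 -2.1]
nose [59.9  0.  29.7] tail [-60.1   0.1  29.6] pitch -0.06 Fh [ 0.4 -0.3  0.1]
time_s: 14.15
ee_pos: [0.5644, 0.1931, 0.2413]
orientation: [[0.965, 0.263, -0.002], [0.263, -0.965, 0.0], [-0.001, -0.001, -1.0]]
force: [0.1, -0.4, -0.1]
opening: 0.0538
time_s: 14.65
ee_pos: [0.5644, -0.0332, 0.278]
orientation: [[0.965, 0.263, 0.0], [0.263, -0.965, 0.0], [0.0, -0.0, -1.0]]
force: [0.6, 0.1, -0.4]
opening: 0.0538
14.65 pos [ 0.5644 -0.0332  0.278 ] yaw 15.25 z [ 1.e-04  5.e-04 -1.e+00] F [ 0.6  0.1 -0.4] M [-0.11  0.04  0.01] op 0.0538 q [ -9.4  24.3  86.7   0.   69.  -24.7]
nose [119.5 218.4 188. ] tail [ -0.5 218.4 188. ] pitch 0.01 Fh [-0.6  0.1 -0.4]
```

View pics/top9.png

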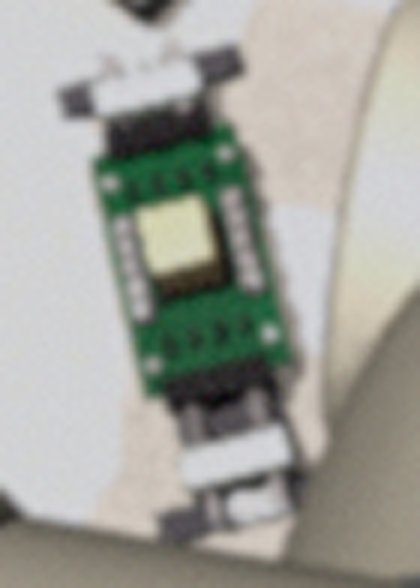

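View pics/side9.png

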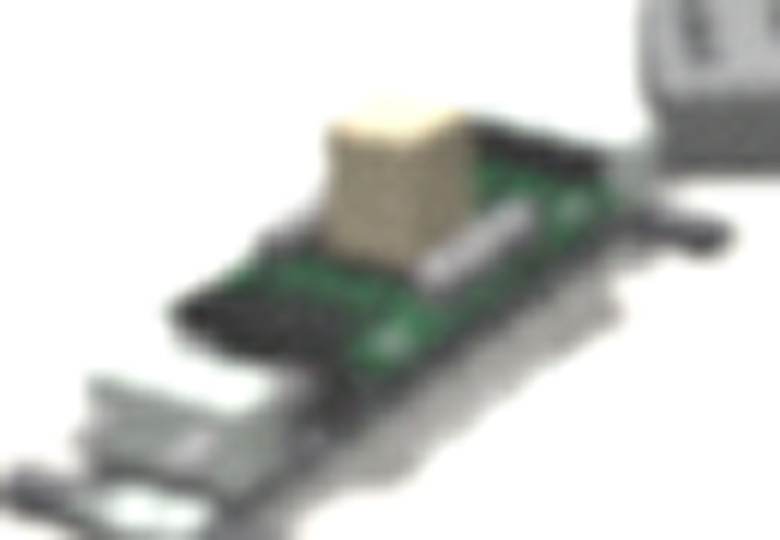

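```bash
python3 - <<'E'
from h import *
def samp(c,z,X,Y):
    X,Y=np.meshgrid(X,Y,indexing='ij');P=C+(X[...,None]*ex+Y[...,None]*ey)/1000+np.array([0,0,z])
    q=P@c['R'].T+c['t'];u=(q[...,0]/q[...,2]*c['fx']+c['cx']).astype(np.float32);v=(q[...,1]/q[...,2]*c['fy']+c['cy']).astype(np.float32)
    return cv2.remap(cv2.cvtColor(c['pixels'],cv2.COLOR_BGR2GRAY).astype(np.float32),u,v,cv2.INTER_CUBIC)
def edge(g,p):
    i=np.argmax(abs(np.gradient(p)));d=abs(np.gradient(p));a=max(0,i-8);w=d[a:i+9]**2;return round(float((w*g[a:i+9]).sum()/w.sum()),2)
T=L('top9');T0=L('top0')
gl=-np.arange(15,45,.5)[::-1]
for x in range(-50,51,10):
    g=gl;p=samp(T,.034,np.arange(x-4,x+5),g).mean(0);print('board L',x,edge(g,p),'R',edge(-gl[::-1],samp(T,.034,np.arange(x-4,x+5),-gl[::-1]).mean(0)))
for c,n in((T,'now'),(T0,'t0')):
  for r in((54,58),(58,63),(-58,-54),(-63,-58)):
    k=3 if n=='now' else 0; r=np.array(r)+np.sign(r[0])*k
    print(n,'jaw L',r,edge(gl,samp(c,.043,np.arange(*r),gl).mean(0)))
g=np.arange(-30,31,.5);
w=T['pixels'].astype(int)
# relay top blob centre
m=((T['pixels'][...,2]>110)&(T['pixels'][...,1]>110)&(T['pixels'][...,0]<T['pixels'][...,2]-15)).astype(np.uint8);m[:170]=0;m[205:]=0;m[:,:170]=0;m[:,205:]=0
n,l,s,ce=cv2.connectedComponentsWithStats(m);i=1+np.argmax(s[1:,4]);X=px(T,*ce[i],.076)-C;print('relay',s[i],X@ex*1e3,X@ey*1e3)
# long-axis profile for lips/nose
g=np.arange(30,75,1.);print(np.round(samp(T,.043,g,np.arange(-18,18)).mean(1)).astype(int))
g=np.arange(-82,-35,1.);print(np.round(samp(T,.043,g,np.arange(-18,18)).mean(1)).astype(int))
d=T['depth'];v,u=np.mgrid[0:384,0:512];k=d>0;P=(np.stack([(u-T['cx'])/T['fx']*d,(v-T['cy'])/T['fy']*d,d],-1)[k]-T['t'])@T['R']-C
H=np.stack([P@ex,P@ey,P[:,2]],1)*1e3
for a,b in((-49,-20),(20,49)):
  for y0,y1 in((-33,-20),(20,33)):
    q=H[(H[:,0]>a)&(H[:,0]<b)&(H[:,1]>y0)&(H[:,1]<y1)];q=q[abs(H[(H[:,0]>a)&(H[:,0]<b)&(H[:,1]>y0)&(H[:,1]<y1)][:,0])>38];print(a,y0,np.median(q[:,2]),len(q))
E
```

```text
board L -50 -36.6 R 33.71
board L -40 -36.34 R 37.87
board L -30 -36.02 R 38.56
board L -20 -20.61 R 18.58
board L -10 -20.52 R 18.13
board L 0 -37.31 R 18.19
board L 10 -23.64 R 18.28
board L 20 -37.2 R 38.22
board L 30 -35.93 R 36.35
board L 40 -36.46 R 39.17
board L 50 -36.17 R 35.67
now jaw L [57 61] -34.2
now jaw L [61 66] -26.42
now jaw L [-61 -57] -26.34
now jaw L [-66 -61] -25.67
t0 jaw L [54 58] -26.56
t0 jaw L [58 63] -25.78
t0 jaw L [-58 -54] -26.34
t0 jaw L [-63 -58] -25.79
relay [178 178  12  12  93] -0.7454199244281987 -1.5778631273390016
[45 45 44 43 42 42 41 40 39 38 37 36 36 37 38 39 41 42 43 44 44 44 42 39
 36 33 30 28 27 26 26 26 26 27 26 25 24 23 22 23 26 30 36 42 47]
[133 133 132 131 127 121 113 102  90  78  68  60  53  47  42  38  34  31
  28  26  26  25  24  24  22  21  19  18  19  21  24  28  33  37  40  42
  44  44  44  43  42  41  40  40  39  38  38]
-49 -33 34.40230843385629 19
-49 20 33.321907873900955 18
20 -33 33.62024939516646 19
20 20 32.92148856385043 22
```

```bash
python3 -m inch '[[0,0,0,0,0,0],[0,0,0,0,0,0]]'; python3 -c "
from rig import bot;print(bot.job_done())"
```

```text
time_s: 14.95
ee_pos: [0.5647, -0.0308, 0.2775]
orientation: [[0.965, 0.263, -0.001], [0.263, -0.965, 0.001], [-0.0, -0.001, -1.0]]
force: [-0.1, 0.1, -0.3]
opening: 0.0536
the job is handed in; nothing more can be done
None
```

The long board is in the spring holder, relay up, with both ends in their grooves. I handed the job in at about 15 s of the 48 s allowed.

- **How it went:** I gripped the relay and tipped the board 12° nose-down. The nose went into the long-travel jaw's groove and pushed that jaw back about 16–17 mm, short of its 20 mm stop. I then levelled the tail inside the short-travel jaw, let the springs bring the board back, lowered it until I felt the ledges and opened the gripper part-way.
- **Forces:** The highest reading was about 15 N, at the point of furthest push, from spring and friction together. The downward touch on the ledges was a few newtons. While pushing, the board's top edge briefly rubbed the long jaw's lip, with about 5 N of extra downward force. I lowered the nose about 1 mm and it cleared.
- **Position across the width:** After release, the top view put the board within about 0.5 mm of the middle of the jaws, with its edges parallel to the jaws to a fraction of a degree.
- **Height:** Depth readings put the board's top at 33–34.4 mm, against 34 mm expected.
- **Centring along the springs:** The arm's position gave each end within about 0.5 mm of 3 mm back, and the forces nearly balanced before release.
- **Disagreement:** The top view put the relay 0.7 mm towards the short jaw and 1.6 mm to one side, but its lateral scatter and the 2 mm calibration could explain both. I couldn't see the short jaw's lip edge clearly enough to check that end directly.
- **Bystanders:** I touched nothing else on the bench that I know of, but I didn't compare each object's position before and after.

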